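# Put away the polishing spindle tooling at the jeweller's bench

## Task

Put the bench away after polishing: take the aluminium cap off the upright arbor of the green stand, thread every brass collar on the bench onto the arbor with the widest at the bottom and each next one narrower, all lying flat, and then put the cap back over the arbor, fully down on the top collar. Lay the square steel punches in the long tray and put the brown polishing bars in the square tray, and leave the bowl and the flux jar where they stand.

Things in the scene. Friction and masses are not known exactly. Their poses are not given: they have to be found in the camera images.
- stand: fixed spindle stand: round green base 72 mm across and 10 mm thick, from its centre an upright plain steel arbor 12 mm in diameter whose tip, bevelled over its last 3 mm, is 74 mm above the bench. Origin at the centre of the base's underside on the bench, z up along the arbor
- cap_mid (a point): aluminium cap, a plain cylinder 30 mm across, 36 mm tall, with a blind hole (15 mm wide, 29 mm deep) in its underside; it starts on the arbor, hole down, hanging on the tip, underside 45 mm above the bench. It just lifts off, no thread. Over 3 or 4 collars it slides down until its underside rests on the top one. Point: its centre, half-way up; z towards its closed top
- collar64_mid (a point): brass collar, a flat ring 64 mm across, 12 mm thick, with a 16 mm hole, lying flat on the bench at the start (may be absent). Point: its centre, half-way up; z along its axis. All collars are alike but for their width (64, 56, 48, 40, 32 mm); 3 or 4 of the 5 are there
- collar56_mid (a point): brass collar, a flat ring 56 mm across, 12 mm thick, with a 16 mm hole, lying flat on the bench at the start (may be absent). Point: its centre, half-way up; z along its axis. All collars are alike but for their width (64, 56, 48, 40, 32 mm); 3 or 4 of the 5 are there
- collar48_mid (a point): brass collar, a flat ring 48 mm across, 12 mm thick, with a 16 mm hole, lying flat on the bench at the start (may be absent). Point: its centre, half-way up; z along its axis. All collars are alike but for their width (64, 56, 48, 40, 32 mm); 3 or 4 of the 5 are there
- collar40_mid (a point): brass collar, a flat ring 40 mm across, 12 mm thick, with a 16 mm hole, lying flat on the bench at the start (may be absent). Point: its centre, half-way up; z along its axis. All collars are alike but for their width (64, 56, 48, 40, 32 mm); 3 or 4 of the 5 are there
- collar32_mid (a point): brass collar, a flat ring 32 mm across, 12 mm thick, with a 16 mm hole, lying flat on the bench at the start (may be absent). Point: its centre, half-way up; z along its axis. All collars are alike but for their width (64, 56, 48, 40, 32 mm); 3 or 4 of the 5 are there
- punch1_mid (a point): square steel punch lying flat, 75 mm long over all: a 12 x 12 mm square shank with a 23 mm long tapered round nose at its +x end (may be absent). Point: 6 mm above its underside, half-way along its length (the square shank runs from 37.5 mm behind it to 14.5 mm ahead of it); x along its length
- punch2_mid (a point): square steel punch lying flat, 75 mm long over all: a 12 x 12 mm square shank with a 23 mm long tapered round nose at its +x end (may be absent). Point: 6 mm above its underside, half-way along its length (the square shank runs from 37.5 mm behind it to 14.5 mm ahead of it); x along its length
- bar1_mid (a point): red-brown bar of polishing compound, 46 x 26 x 20 mm (x, y, z), lying flat (may be absent). Point: its centre; x along its length. Of the punches and bars together 2 or 3 are there
- bar2_mid (a point): red-brown bar of polishing compound, 46 x 26 x 20 mm (x, y, z), lying flat (may be absent). Point: its centre; x along its length. Of the punches and bars together 2 or 3 are there
- long_tray: fixed open steel tray, the long one: 90 mm (its x) by 180 mm (its y), 25 mm high, walls and floor 4 mm thick. Origin at the centre of its underside on the bench. The two trays may stand either way about
- square_tray: fixed open steel tray, the square one: 125 x 125 mm, 25 mm high, walls and floor 4 mm thick. Origin at the centre of its underside on the bench
- bowl: bystander: loose round metal bowl 124 mm across, 45 mm high, beyond the work (left of it, at the far edge of the bench, stands a fixed soldering brick 62 mm high). Origin at the centre of its underside
- flux_jar: bystander: loose glass jar 52 mm across, 65 mm high, at the right of the work. Origin at the centre of its underside
Things that resemble listed ones, but are neither listed nor needed, are in the scene too. Leave any black or turquoise look-alike of the part that bears bar2_mid alone.

How it is judged:
On the way, in this order (a step that is already met when the one before it is completed fails the run):
1. the cap is off the arbor (horizontal distance between cap_mid and stand above 0.05 m), for 0.2 s.
2. all collars present are on the arbor, flat, the widest lowest and each next one narrower (horizontal distance between each of collar64_mid, collar56_mid, collar48_mid, collar40_mid, collar32_mid and stand below 0.005 m and angle between the z axis of each of collar64_mid, collar56_mid, collar48_mid, collar40_mid, collar32_mid and the z axis of stand, either way round below 0.1 rad and height (world z) of collar64_mid below 0.02 m and z of collar64_mid in the frame of collar56_mid below -0.008 m and z of each of collar64_mid, collar56_mid in the frame of collar48_mid below -0.008 m and z of each of collar64_mid, collar56_mid, collar48_mid in the frame of collar40_mid below -0.008 m and z of each of collar64_mid, collar56_mid, collar48_mid, collar40_mid in the frame of collar32_mid below -0.008 m and height (world z) of collar56_mid below 0.032 m and height (world z) of collar48_mid below 0.044 m and height (world z) of each of collar40_mid, collar32_mid below 0.056 m), for 0.2 s.
3. the cap is back over the arbor, down on the collars (horizontal distance between cap_mid and stand below 0.005 m and height (world z) of cap_mid between 0.06 and 0.08 m and angle between the z axis of cap_mid and the z axis of stand, either way round below 0.15 rad), for 0.2 s.
At the end, for the whole second after the job is handed in: Collars present within 5 mm of the arbor axis, flat to 0.1 rad, down to 4 mm, widest lowest, narrowing upwards; cap over the arbor down on the top collar (5 mm, 4 mm, 0.15 rad); punches flat (0.32 rad) in the long tray, bars in the square one, centres inside the walls and below 40 mm; all at rest (all of step 2 and all of step 3 and x of punch1_mid in the frame of long_tray between -0.04 and 0.04 m and y of punch1_mid in the frame of long_tray between -0.085 and 0.085 m and height (world z) of each of punch1_mid, punch2_mid, bar1_mid, bar2_mid below 0.04 m and angle between punch1_mid's own x axis and vertical between 1.25 and 1.9 rad and x of punch2_mid in the frame of long_tray between -0.04 and 0.04 m and y of punch2_mid in the frame of long_tray between -0.085 and 0.085 m and angle between punch2_mid's own x axis and vertical between 1.25 and 1.9 rad and x of bar1_mid in the frame of square_tray between -0.057 and 0.057 m and y of bar1_mid in the frame of square_tray between -0.057 and 0.057 m and x of bar2_mid in the frame of square_tray between -0.057 and 0.057 m and y of bar2_mid in the frame of square_tray between -0.057 and 0.057 m and linear speed of each of collar64, collar56, collar48, collar40, collar32, punch1, punch2, bar1, bar2, cap below 0.02 m/s); the robot touches nothing.
It fails at once if the bowl or the flux jar is shifted by more than 30 mm (distance of any of bowl, flux_jar from where it was at the start of the episode above 0.03 m).
Of collar64, collar56, collar48, collar40, collar32 only 3 to 4 are there at a start; the rules pass over those that are not, and their reading is None.
Of punch1, punch2, bar1, bar2 only 2 to 3 are there at a start; the rules pass over those that are not, and their reading is None.
At some moment in a run one of collar64, collar56, collar48, collar40, collar32, punch1, punch2, bar1, bar2 may be knocked a few centimetres aside while the robot is not near it.
It also fails if it takes over 208 s, if anything falls off the work surface, if the arm or the gripper's body presses on something with over 40 N, if the wrist force passes 120 N, or if a joint passes its speed limit or range.

## Robot

A 6-joint arm with a two-finger parallel gripper is mounted at the origin on the work surface. World frame = base frame: x ahead of the robot, y to its left, z up, the work surface at z = 0. Lengths are in m, angles in rad, forces in N, time in s.
With the tool pointing down it reaches from about 0.375 to 0.925 m from the base axis. Payload 5.7 kg.
Tool frame: the origin (TCP) lies between the finger pads; the fingertips stand 8 mm ahead of it and the grasp point (between the pads) lies 11 mm behind it; z points along the fingers, y is the line along which they close (so a half turn about z gives the same grasp; the last joint's range is limited). The gripper opens to 85 mm and grips with 20 to 120 N. Pads are 22 mm wide; open, the fingers measure 114 mm over their backs; the gripper's body (76 mm by 85 mm) begins 54 mm behind the grasp point. The pads swing forward as they close: fully open they stand 13 mm farther back than shut.
Start: joints at [-1.26, 0.359, 1.51, -0, 1.272, -0.115], TCP at [0.248, -0.546, 0.239] pointing down, gripper open.
Joint ranges: [-2.97, 2.97], [-1.01, 2.36], [0.21, 2.38], [-0.96, 4.11], [0.2, 2.71], [-2.98, 2.98]. Speed limits (rad/s): [2.39, 2.39, 3.14, 3.14, 3.14, 3.14].

## Interface

Orientations are given as a rotation vector (axis times angle).
In Python, from station import status, camera, ticket, models gives the robot as it stands.
- The arm moves only by the tool play_rows, never from a script. Its argument "moves" is one flat list of numbers, 5 for each row, row after row: the finger opening in cm, from 0 to 8.54, then the shift along the tool's x, y, z in cm, then the turn about the tool's z in degrees. A call has 1 to 20 rows; each row shifts and turns the commanded pose from where the row before left it, along the tool's axes as they then stand; what a row does not reach is not made up. A row lasts 1/10 s, in which the tool goes at most 50 mm and 8.59 degrees, less where a joint would pass 70% of its speed; a pose out of reach is approached as far as the arm can. A call is refused whole if a number of a shift passes 5 or a number of a turn 8.59, either way. A call with a gripper value outside its range is refused whole. The fingers move at their own pace and stop on an object; "force" is the grip in N (left out, the last holds). Time passes only in rows, so rows that do not move let the fingers close. It gives the time, the measured TCP pose, the force, the opening and the grip force at its end, in the units of the state.
- status.get_obs(): the state, without advancing time (a new reading comes with each control period).
- camera(name): name is "scene" or "top" or "wrist"; returns a dict with "image" (384x512x3 uint8, red, green, blue), "camera_matrix" (3x3 intrinsics, pixels), "k1" (the pictures are not rectified: a ray, as slopes to the right and down, at radius r is drawn at 1 + k1 r^2 times it, then the intrinsics apply), "world_from_camera" (4x4, takes a point from camera to world coordinates). Camera axes: x right, y up, looking along -z (the intrinsics and any distortion apply to the point x, -y, -z); pixel columns grow to the right and rows downward; lengths in m; the calibration is good to about 2 mm. A picture is of the moment at which its call begins. There is no depth.
- ticket.job_done(): hands the job in; it is judged then, once.
Trained networks look in a picture, given as the dict that the camera call returned (one of the last four; its "shot" number tells which), for a name from the list of things; names that differ only in an ending like _2 or _b are one class to them, and where a whole thing is asked for, a point or a joint stands for the part that bears it (a point fixed in the world has none). Each returns a list of dicts, best first, with "score" (0 to 1); they miss things now and then, are a little off and sometimes report something else, mostly with a low value. They report only what shows in the picture. A call takes as long as a camera call. They do not tell look-alikes from the thing itself.
- models.spot_in(query, picture): "rect" ([left, top, width, height] in pixels, round what is visible of it).
- models.cut_out(query, picture): "pixels" (384x512 bool, what is visible of it) and "rect" ([left, top, width, height] in pixels, round what is visible of it).
The state is a dict: "t": time; "joints": joint angles; "joint_velocities": joint speeds; "tau": joint torques, N m; "ee_pos": TCP position; "tool_rot": TCP orientation; "contact_force": force on the tool from outside, world axes, zero at the start; "moment": the same for the moment, N m; "grip_width": finger opening in m; "grasp_force": force on a finger pad.
Only numpy, scipy, OpenCV 4.12 (cv2) and the standard library are available. Lean on these libraries where they do the work, as an engineer would, in place of code of your own. Each camera call takes 0.05 s, during which the arm holds its last target. There are 200 camera calls.

## Working session

There is one attempt and no reset: what is moved stays moved. The work goes in short steps, Python scripts to look and compute and a tool call to move; the robot and the scene stay as the last step left them, time stands still between calls to the robot, and variables do not carry over. Pictures are saved under pics/ and viewed, at most 14 in all, crops included, and the job is handed in when it is done.

Besides the shell and the picture viewer there is one more tool, called as name(argument=value, ...), one argument or row to a line, values as JSON. play_rows: Moves the arm, as the interface text tells. Its arguments: {"type":"object","properties":{"moves":{"type":"array"},"force":{"type":"number"}},"required":["moves"]}

```bash
mkdir -p pics; ls; cat > h.py <<'E'
import numpy as np, cv2
from station import status, camera, ticket, models
def save(p,name,crop=None,scale=1):
    im=p["image"]
    if crop: x,y,w,h=crop; im=im[y:y+h,x:x+w]
    im=cv2.resize(im,None,fx=scale,fy=scale,interpolation=cv2.INTER_CUBIC)
    cv2.imwrite(f"pics/{name}.png",cv2.cvtColor(im,cv2.COLOR_RGB2BGR))
def rays(p,uv):
    K=np.array(p["camera_matrix"]);k=p["k1"];uv=np.atleast_2d(np.array(uv,float))
    n=cv2.undistortPoints(uv.reshape(-1,1,2),K,np.array([k,0,0,0,0.]).reshape(1,-1)).reshape(-1,2)
    T=np.array(p["world_from_camera"])
    d=np.c_[n[:,0],-n[:,1],-np.ones(len(n))]@T[:3,:3].T
    return T[:3,3],d
def at_z(p,uv,z):
    o,d=rays(p,uv); s=(z-o[2])/d[:,2]; return o+s[:,None]*d
def project(p,X):
    T=np.array(p["world_from_camera"]);X=np.atleast_2d(X)
    c=(X-T[:3,3])@T[:3,:3]; a=c[:,0]/-c[:,2];b=-c[:,1]/-c[:,2]
    f=1+p["k1"]*(a*a+b*b);K=np.array(p["camera_matrix"])
    return np.c_[K[0,0]*a*f+K[0,2],K[1,1]*b*f+K[1,2]]
def tri(p1,uv1,p2,uv2):
    o1,d1=rays(p1,uv1);o2,d2=rays(p2,uv2)
    A=np.c_[d1[0],-d2[0]];s=np.linalg.lstsq(A,o2-o1,rcond=None)[0]
    a=o1+s[0]*d1[0];b=o2+s[1]*d2[0];return (a+b)/2,np.linalg.norm(a-b)
E
cat > a.py <<'E'
from h import *
t=camera("top");s=camera("scene");save(t,"top0",scale=1.5);save(s,"scene0",scale=1.5)
print(status.get_obs())
print(t["k1"],t["world_from_camera"],t["camera_matrix"])
for q in ["stand","cap_mid","collar64_mid","collar56_mid","collar48_mid","collar40_mid","collar32_mid","punch1_mid","bar1_mid","bar2_mid","long_tray","square_tray","bowl","flux_jar"]:
    for n,p in (("t",t),("s",s)):
        print(q,n,[(round(r["score"],2),[int(v) for v in r["rect"]]) for r in models.spot_in(q,p)][:6])
E
python3 a.py
```

```text
pics
{'t': 0.1, 'joints': array([-1.26011557e+00,  3.59410830e-01,  1.51137780e+00,  2.51159990e-05,
        1.27251729e+00, -1.15121901e-01]), 'joint_velocities': array([ 0.00130082, -0.00080627, -0.00287479, -0.00069485,  0.00074282,
       -0.00031884]), 'tau': array([ 6.09219260e-04, -5.28648877e+01, -2.79351962e+01, -1.50974911e-04,
        5.01723698e-03,  4.77191577e-06]), 'ee_pos': array([ 0.24762501, -0.54582147,  0.23853044]), 'tool_rot': array([-3.06899531e+00, -6.63435743e-01,  2.25081591e-04]), 'contact_force': array([-0.05765439, -0.94652105,  0.37664324]), 'moment': array([0.00133222, 0.01876278, 0.05490889]), 'grasp_force': 0.0, 'grip_width': 0.08558011690480986}
-0.017722270660373782 [[-1.55658424e-02  9.98187381e-01 -5.81348118e-02  4.58430265e-01]
 [-9.99878807e-01 -1.55556286e-02  6.28259076e-04 -8.86478235e-02]
 [-2.77203259e-04  5.81375456e-02  9.98308544e-01  1.32587873e+00]
 [ 0.00000000e+00  0.00000000e+00  0.00000000e+00  1.00000000e+00]] [[481.01775011   0.         258.49855836]
 [  0.         481.01775011 195.84370761]
 [  0.           0.           1.     
[... 733 characters left out ...]
]
bar1_mid t [(0.68, [227, 134, 6, 17])]
bar1_mid s [(0.55, [303, 202, 20, 16])]
bar2_mid t [(0.71, [263, 214, 12, 18]), (0.59, [181, 265, 13, 17]), (0.56, [242, 241, 8, 16]), (0.55, [206, 223, 17, 16])]
bar2_mid s [(0.7, [302, 201, 19, 17]), (0.66, [203, 200, 24, 7]), (0.58, [202, 177, 16, 13]), (0.53, [237, 171, 10, 10])]
long_tray t [(0.64, [73, 216, 73, 35])]
long_tray s [(0.89, [264, 125, 52, 28]), (0.35, [228, 231, 12, 13]), (0.27, [262, 250, 50, 43])]
square_tray t [(0.68, [90, 142, 55, 54])]
square_tray s []
bowl t [(0.71, [296, 94, 44, 41])]
bowl s [(0.92, [257, 247, 55, 46]), (0.54, [264, 175, 21, 16])]
flux_jar t [(0.91, [391, 180, 23, 18])]
flux_jar s [(0.83, [126, 276, 30, 40])]
```

View pics/top0.png

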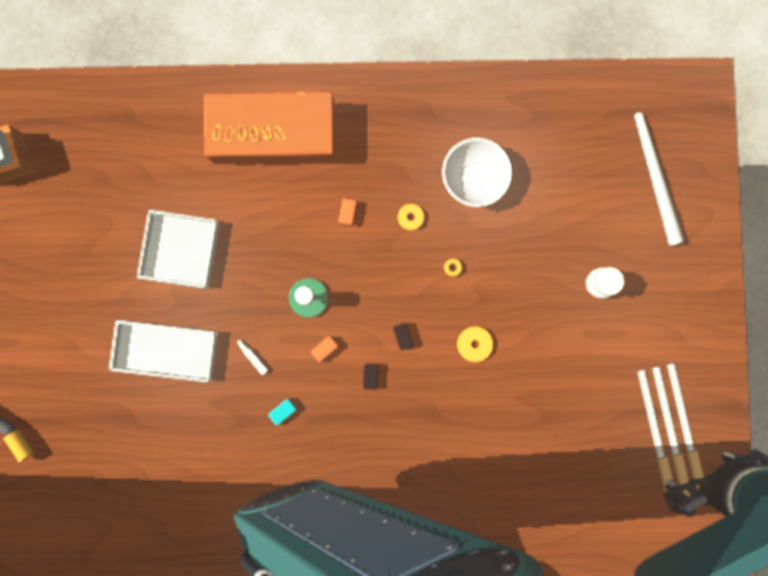

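View pics/scene0.png

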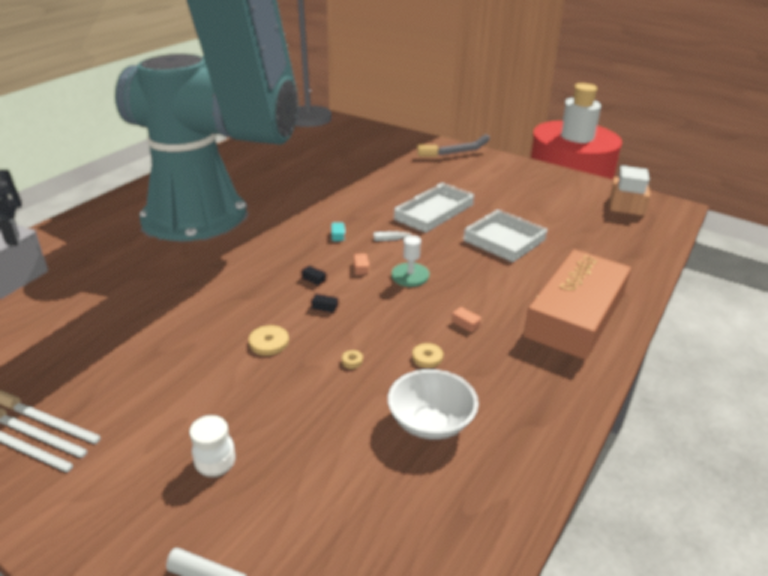

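The top view (1.5x) shows the stand with its cap at (307,297) and three collars at (475,344), (411,217) and (453,267). There is one punch at (253,357) and two orange-brown bars at (347,211) and (325,348). The trays are at (180,250), square, and (165,352), long. The black pieces at (403,336) and (371,377) and the turquoise one at (282,411) are look-alikes.

Next, rough positions and the wrist camera's offset.

```bash
cat >> h.py <<'E'
from scipy.spatial.transform import Rotation as Rn
def tool(o=None):
    o=o or status.get_obs();R=Rn.from_rotvec(o["tool_rot"]).as_matrix()
    return np.array(o["ee_pos"]),R,np.degrees(np.arctan2(R[1,0],R[0,0]))
def delta(target,yaw=None):
    p,R,y=tool();d=(R.T@(np.array(target)-p))*100
    print("t",status.get_obs()["t"],"pos",p.round(4),"yaw",round(y,1),"-> tool cm",d.round(2), "turn" , None if yaw is None else round((y-yaw+90)%180-90,1))
E
python3 - <<'E'
from h import *
t=camera("top");w=camera("wrist")
uv=np.array([[307,297],[475,344],[411,217],[453,267],[253,357],[347,211],[325,348],[180,250],[165,352],[605,283],[477,172]])/1.5
print(np.c_[uv.round(0),at_z(t,uv,0.01).round(3)])
p,R,y=tool();T=np.array(w["world_from_camera"]);print(y,R.T@(T[:3,3]-p),R.T@T[:3,:3],w["camera_matrix"],w["k1"])
hsv=cv2.cvtColor(t["image"],cv2.COLOR_RGB2HSV)
m=((hsv[...,0]>20)&(hsv[...,0]<32)&(hsv[...,1]>150)&(hsv[...,2]>120)).astype(np.uint8)
n,l,s,c=cv2.connectedComponentsWithStats(m)
for i in range(1,n):
    if s[i,4]>15: print(s[i],c[i].round(1),at_z(t,c[i],.012).round(3))
E
```

```text
[[ 2.05e+02  1.98e+02  5.31e-01  5.80e-02  1.00e-02]
 [ 3.17e+02  2.29e+02  4.41e-01 -2.47e-01  1.00e-02]
 [ 2.74e+02  1.45e+02  6.76e-01 -1.34e-01  1.00e-02]
 [ 3.02e+02  1.78e+02  5.82e-01 -2.10e-01  1.00e-02]
 [ 1.69e+02  2.38e+02  4.24e-01  1.57e-01  1.00e-02]
 [ 2.31e+02  1.41e+02  6.89e-01 -1.70e-02  1.00e-02]
 [ 2.17e+02  2.32e+02  4.38e-01  2.60e-02  1.00e-02]
 [ 1.20e+02  1.67e+02  6.21e-01  2.91e-01  1.00e-02]
 [ 1.10e+02  2.35e+02  4.35e-01  3.18e-01  1.00e-02]
 [ 4.03e+02  1.89e+02  5.49e-01 -4.88e-01  1.00e-02]
 [ 3.18e+02  1.15e+02  7.58e-01 -2.58e-01  1.00e-02]]
24.3983579499758 [ 0.07010992 -0.00079928 -0.13333051] [[ 3.05837632e-04  9.62131775e-01  2.72584582e-01]
 [ 9.99999943e-01 -3.33091124e-04  5.37078772e-05]
 [ 1.42469560e-04  2.72584551e-01 -9.62131822e-01]] [[269.3288404    0.         254.66251365]
 [  0.         269.3288404  192.59266644]
 [  0.           0.           1.        ]] -0.056006553901940107
[266 136  16  17 181] [273.3 144.3] [[ 0.677 -0.132  0.012]]
[297 173  10  10  54] [301.4 177.6] [[ 0.583 -0.208  0.012]]
[305 218  23  23 378] [316.1 229. ] [[ 0.442 -0.245  0.012]]
[  3 290  14  17 101] [  9.4 297.8] [[0.268 0.592 0.012]]
```

play_rows(
  moves=[8.5,0,0,0,8.13,8.5,0,0,0,8.13,8.5,0,0,0,8.13,8.5,1.6,-3.7,0.1,0,8.5,1.6,-3.7,0.1,0,8.5,1.6,-3.7,0.1,0,8.5,1.6,-3.7,0.1,0,8.5,1.6,-3.7,0.1,0,8.5,1.6,-3.7,0.1,0,8.5,1.6,-3.7,0.1,0,8.5,1.6,-3.7,0.1,0,8.5,1.6,-3.7,0.1,0,8.5,1.6,-3.7,0.1,0,8.5,1.6,-3.7,0.1,0,8.5,1.6,-3.7,0.1,0,8.5,1.6,-3.7,0.1,0,8.5,1.6,-3.7,0.1,0,8.5,1.6,-3.7,0.1,0,8.5,1.6,-3.7,0.1,0],
)

```text
t: 3.5
ee_pos: [0.5043, 0.0473, 0.2235]
tool_rot: [3.142, 0.0, 0.001]
contact_force: [0.4, -1.0, 1.2]
grip_width: 0.0852
grasp_force: 0.0
```

```bash
cat > look.py <<'E'
from h import *
import sys
w=camera("wrist");save(w,sys.argv[1],scale=1.5);delta([.52,.055,.1],0)
for q in ["stand","cap_mid","collar64_mid","bar1_mid","punch1_mid","long_tray","square_tray"]:
    print(q,[(round(r["score"],2),[int(v) for v in r["rect"]]) for r in models.spot_in(q,w)][:5])
E
python3 look.py w1
```

```text
t 3.55 pos [0.5068 0.0522 0.2236] yaw 0.1 -> tool cm [ 1.28 -0.23 12.37] turn 0.1
stand [(0.73, [218, 119, 56, 57]), (0.41, [435, 101, 33, 23])]
cap_mid [(0.65, [231, 143, 29, 27]), (0.44, [252, 200, 31, 36])]
collar64_mid [(0.95, [437, 192, 44, 46])]
bar1_mid [(0.98, [297, 0, 31, 41])]
punch1_mid []
long_tray [(0.8, [0, 181, 127, 76]), (0.36, [438, 193, 44, 47])]
square_tray [(0.57, [0, 19, 115, 121])]
```

View pics/w1.png

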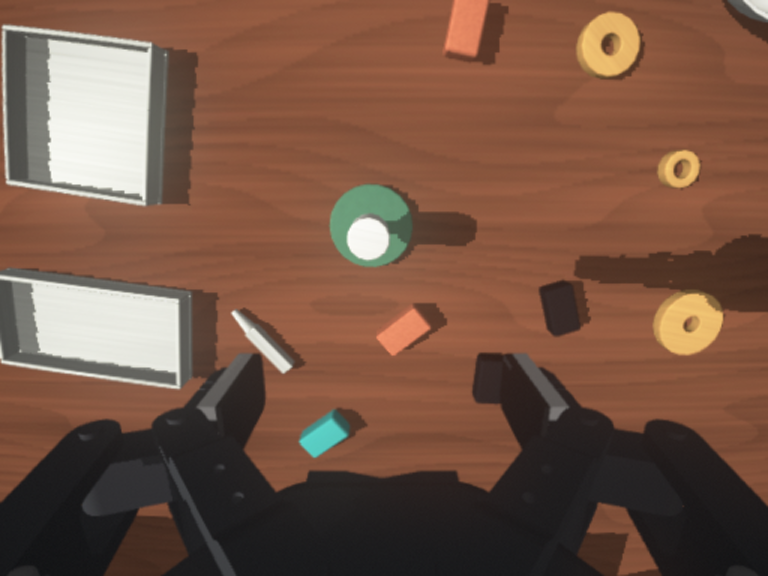

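The wrist view (1.5x) shows the cap at (368,238) over the green base at (371,225). Collars are at (688,323), (608,45) and (679,168), bars at (467,25) and (404,330), and the punch at (263,340). I'll measure these with colour masks.

```bash
cat >> h.py <<'E'
def masks(p):
    h=cv2.cvtColor(p["image"],cv2.COLOR_RGB2HSV).astype(int);H,S,V=h[...,0],h[...,1],h[...,2]
    return dict(brass=(H>=15)&(H<32)&(S>110)&(V>110),green=(H>60)&(H<88)&(S>80)&(V>40),bar=(H<12)&(S>130)&(V>190),white=(S<40)&(V>150))
def blobs(m,lo,hi):
    m=cv2.morphologyEx(m.astype(np.uint8),cv2.MORPH_OPEN,np.ones((2,2)))
    cs,_=cv2.findContours(m,cv2.RETR_EXTERNAL,cv2.CHAIN_APPROX_NONE)
    return [c for c in cs if lo<cv2.contourArea(c)<hi]
def circ(P):
    A=np.c_[2*P[:,:2],np.ones(len(P))];s=np.linalg.lstsq(A,(P[:,:2]**2).sum(1),rcond=None)[0]
    return s[:2].round(4),round(2000*np.sqrt(s[2]+s[:2]@s[:2]),1)
def fit(p,c,z): # hull contour -> world circle (centre, diameter mm); rect (centre,size,angle of long side)
    h=cv2.convexHull(c).reshape(-1,2).astype(float);P=at_z(p,h,z)
    (cx,cy),(a,b),th=cv2.minAreaRect((P[:,:2]*1000).astype(np.float32))
    if a<b:a,b,th=b,a,th+90
    return circ(P),(round(cx/1000,4),round(cy/1000,4),round(a,1),round(b,1),round((th+90)%180-90,1))
def report(p,kinds=(("brass",.012),("green",.01),("bar",.02),("white",.012)),lo=60,hi=4000):
    M=masks(p)
    for k,z in kinds:
        for c in blobs(M[k],lo,hi):
            b=cv2.boundingRect(c);print(k,b,int(cv2.contourArea(c)),*fit(p,c,z))
E
python3 - <<'E'
from h import *
w=camera("wrist");report(w)
print("cap at .081:");report(w,(("white",.081),),200,1000)
t=camera("top")
print("heights");
for a,b in (((368,238),(302.5,296)),((688,323),(475,344)),((608,45),(411,217)),((679,168),(452.5,267))):
    print(tri(w,np.array(a)/1.5,t,np.array(b)/1.5))
E
```

```text
brass (435, 194, 47, 43) 1484 (array([ 0.4424, -0.2414]), np.float64(67.2)) (0.4427, -0.2416, 69.7, 63.0, 51.9)
brass (438, 100, 28, 25) 534 (array([ 0.5817, -0.2044]), np.float64(35.2)) (0.5811, -0.2044, 37.1, 29.7, -88.3)
brass (383, 7, 43, 44) 1398 (array([ 0.6744, -0.1304]), np.float64(49.9)) (0.6753, -0.1303, 51.1, 47.0, -88.1)
green (199, 275, 33, 30) 443 (array([0.321 , 0.1035]), np.float64(50.3)) (0.3231, 0.1052, 51.8, 31.5, -51.9)
bar (250, 206, 35, 31) 517 (array([0.4374, 0.0292]), np.float64(44.7)) (0.4372, 0.029, 43.5, 25.2, -50.3)
bar (295, 0, 28, 36) 700 (array([ 0.6827, -0.0159]), np.float64(39.6)) (0.6832, -0.0147, 38.3, 24.3, -10.7)
white (154, 208, 39, 41) 312 (array([0.4271, 0.1536]), np.float64(66.5)) (0.4239, 0.1604, 74.2, 11.0, 40.1)
white (229, 143, 29, 31) 621 (array([0.5207, 0.0605]), np.float64(37.4)) (0.52, 0.0602, 36.6, 36.2, -26.6)
white (0, 21, 4, 76) 104 (array([0.6486, 0.3616]), np.float64(88.8)) (0.6483, 0.3617, 89.5, 4.3, -11.0)
white (496, 0, 16, 13) 101 (array([ 0.7105, -0.2546]), np.float64(21.1)) (0.708, -0.2538, 21.2, 13.6, -84.7)
cap at .081:
white (154, 208, 39, 41) 312 (array([0.4563, 0.1319]), np.float64(53.1)) (0.4538, 0.1374, 59.3, 8.8, 40.1)
white (229, 143, 29, 31) 621 (array([0.5311, 0.0575]), np.float64(29.9)) (0.5306, 0.0573, 29.2, 28.9, -26.6)
heights
(array([0.5300611 , 0.05672677, 0.07869417]), np.float64(0.003205012389418128))
(array([ 0.44034031, -0.24681052,  0.00741358]), np.float64(0.00143682791290918))
(array([ 0.67592234, -0.13464828,  0.00651559]), np.float64(0.0008349160893667585))
(array([ 0.58194946, -0.20889167,  0.0082227 ]), np.float64(0.0010310629127673154))
```

play_rows(
  moves=[8.5,0.6,-0.13,2,0,8.5,0.6,-0.13,3,0,8.5,0.6,-0.13,3,0,8.5,0.6,-0.13,3,0,8.5,0,0,3,0,8.5,0,0,3.2,0,8.5,0,0,0,0,8.5,0,0,0,0,2,0,0,0,0,2,0,0,0,0,2,0,0,0,0,2,0,0,0,0,2,0,0,0,0,2,0,0,0,0,2,0,0,0,0,2,0,0,0,0],
  force=40,
)

```text
t: 5.6
ee_pos: [0.5288, 0.0559, 0.0537]
tool_rot: [-3.134, 0.004, -0.005]
contact_force: [-1.6, 25.3, 16.1]
grip_width: 0.0294
grasp_force: 39.1
```

play_rows(
  moves=[2,0,0,-0.5,0,2,0,0,-1,0,2,0,0,-2,0,2,0,0,-2,0,2,0,0,-2,0,2,3,-1.4,0,0,2,3,-1.4,0,0,2,3,-1.4,0,0,2,0,0,3,0,2,0,0,3,0,2,0,0,3,0,2,0,0,1.6,0,2,0,0,0.6,0,2,0,0,0.4,0,2,0,0,0,0,2,0,0,0,0],
)

```text
t: 7.2
ee_pos: [0.6186, 0.0929, 0.0114]
tool_rot: [-3.141, -0.0, -0.003]
contact_force: [-0.8, -0.3, -1.3]
grip_width: 0.0293
grasp_force: 41.3
```

play_rows(
  moves=[5,0,0,0,0,5,0,0,0,0,8.5,0,0,0,0,8.5,0,0,-1,0,8.5,0,0,-3,0,8.5,0,0,-4,0,8.5,-3,0,-4,0,8.5,-4,0,-4,0,8.5,-4,0,-4,0,8.5,-2,0,0,0,8.5,0,0,0,0,8.5,0,0,0,0],
)

```text
t: 8.4
ee_pos: [0.4974, 0.0929, 0.2017]
tool_rot: [-3.141, -0.0, -0.003]
contact_force: [0.2, 0.4, 0.2]
grip_width: 0.0854
grasp_force: 0.0
```

```bash
python3 - <<'E'
from h import *
w=camera("wrist");save(w,"w2",scale=1.5);delta([.44,-.245,.15],0);report(w)
print("cap at .036:");report(w,(("white",.036),),200,1500)
for z in (.074,): print("st proj",project(w,[[.53,.055,.074],[.53,.055,.01]]))
E
```

```text
t 8.45 pos [0.498  0.0928 0.2013] yaw 0.0 -> tool cm [-5.8  33.78  5.12] turn 0.0
brass (478, 196, 34, 43) 1050 (array([ 0.4403, -0.2384]), np.float64(63.6)) (0.437, -0.2307, 62.7, 48.3, 16.0)
brass (485, 96, 27, 27) 563 (array([ 0.5815, -0.202 ]), np.float64(35.4)) (0.5806, -0.2006, 34.6, 31.8, -77.2)
brass (432, 0, 46, 44) 1539 (array([ 0.6748, -0.1289]), np.float64(51.9)) (0.6739, -0.1289, 53.8, 44.8, -86.0)
green (230, 280, 35, 32) 629 (array([0.3234, 0.1054]), np.float64(49.2)) (0.3231, 0.1055, 50.7, 33.3, -52.3)
green (257, 120, 57, 56) 1883 (array([0.5307, 0.0575]), np.float64(67.5)) (0.5307, 0.0577, 67.1, 65.8, -89.8)
bar (288, 207, 37, 33) 583 (array([0.4383, 0.0299]), np.float64(43.8)) (0.4375, 0.0296, 43.4, 24.7, -50.4)
bar (342, 0, 29, 26) 527 (array([ 0.6768, -0.013 ]), np.float64(31.5)) (0.6774, -0.0127, 25.9, 25.4, -10.2)
white (16, 238, 116, 25) 186 (array([0.4709, 0.3343]), np.float64(220.1)) (0.3894, 0.3447, 164.9, 12.4, 79.3)
white (184, 209, 41, 44) 357 (array([0.4288, 0.1531]), np.float64(65.2)) (0.4244, 0.1611, 74.9, 11.0, 40.9)
white (281, 145, 16, 17) 144 (array([0.5262, 0.0534]), np.float64(19.9)) (0.5257, 0.0541, 23.2, 12.6, 46.3)
white (242, 49, 28, 31) 644 (array([0.6238, 0.0936]), np.float64(31.8)) (0.6242, 0.0932, 31.3, 30.1, 0.0)
cap at .036:
white (184, 209, 41, 44) 357 (array([0.4391, 0.1487]), np.float64(60.3)) (0.435, 0.1561, 69.4, 10.2, 40.9)
white (242, 49, 28, 31) 644 (array([0.6196, 0.0936]), np.float64(29.5)) (0.62, 0.0932, 29.0, 27.9, 0.0)
st proj [[294.78459202 156.31673883]
 [287.15758634 148.79921932]]
```

View pics/w2.png

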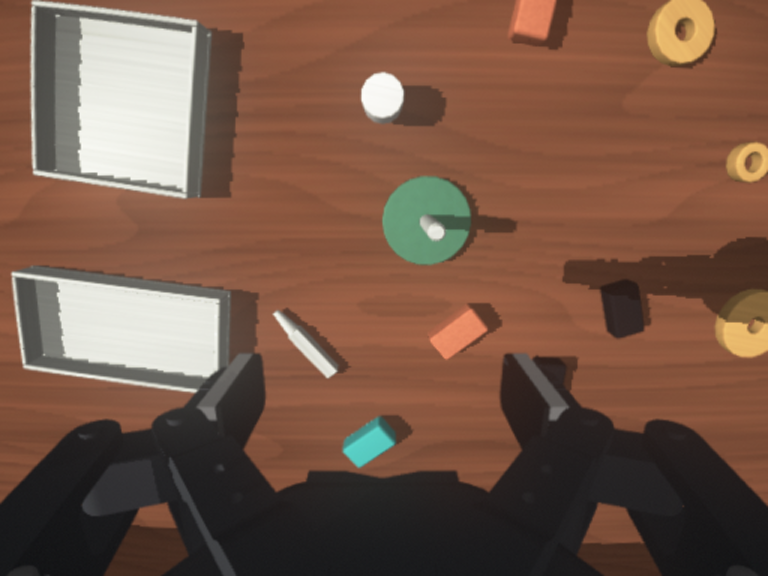

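play_rows(
  moves=[8.5,-1,3.7,0,0,8.5,-1,3.7,0,0,8.5,-1,3.7,0,0,8.5,-1,3.7,0,0,8.5,-1,3.7,0,0,8.5,-1,3.7,0,0,8.5,-1,3.7,0,0,8.5,-1,3.7,0,0,8.5,0,3.7,0,0,8.5,0,0,0,0,8.5,0,0,0,0],
)

```text
t: 9.55
ee_pos: [0.4176, -0.2414, 0.2002]
tool_rot: [-3.141, 0.003, 0.001]
contact_force: [-0.1, -0.7, 0.7]
grip_width: 0.085
grasp_force: 0.0
```

```bash
cat > ring.py <<'E'
from h import *
import sys
# top face circle: brightest brass part; also hole centre
w=camera("wrist");report(w,(("brass",.012),),100,9000)
m=masks(w)["brass"]
cs,h=cv2.findContours(m.astype(np.uint8),cv2.RETR_CCOMP,cv2.CHAIN_APPROX_NONE)
for c,hh in zip(cs,h[0]):
    if hh[3]>=0 and cv2.contourArea(c)>20: print("hole",cv2.boundingRect(c),fit(w,c,.012)[0], "par",cv2.boundingRect(cs[hh[3]]))
delta([0.53,.0575,.15],0)
if len(sys.argv)>1: save(w,sys.argv[1],scale=1.5)
E
python3 ring.py w3
```

```text
t 9.6 pos [ 0.4173 -0.2403  0.2002] yaw -0.1 -> tool cm [ 11.25 -29.78   5.05] turn -0.1
```

View pics/w3.png

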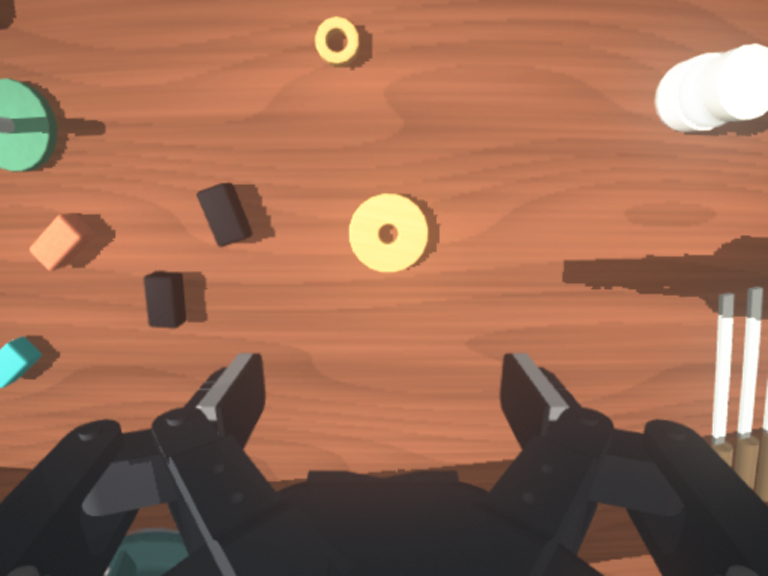

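The wide collar is at (388,233) with its hole centred. The lighting shifted the hue, so I'll widen the mask.

```bash
sed -i 's/(H>=15)&(H<32)&(S>110)/(H>=15)\&(H<40)\&(S>90)/' h.py; python3 ring.py; python3 -c "
from h import *
w=camera('wrist');print(at_z(w,[[388/1.5,233/1.5]],.012))"
```

```text
brass (506, 301, 6, 34) 112 (array([ 0.2078, -0.688 ]), np.float64(124.5)) (0.1909, -0.6344, 68.2, 8.6, 18.7)
brass (492, 296, 16, 31) 272 (array([ 0.209 , -0.6252]), np.float64(53.9)) (0.2051, -0.6122, 60.7, 23.4, 11.6)
brass (235, 130, 53, 52) 1731 (array([ 0.4408, -0.246 ]), np.float64(63.4)) (0.441, -0.2464, 62.4, 61.2, 90.0)
brass (212, 12, 30, 32) 719 (array([ 0.5804, -0.2089]), np.float64(32.1)) (0.5804, -0.2086, 31.3, 30.9, 89.5)
hole (253, 148, 14, 14) (array([ 0.4424, -0.2447]), np.float64(16.3)) par (234, 129, 53, 52)
hole (237, 137, 48, 15) (array([ 0.4499, -0.2443]), np.float64(50.6)) par (234, 129, 53, 52)
hole (243, 131, 32, 10) (array([ 0.4522, -0.2424]), np.float64(40.4)) par (234, 129, 53, 52)
hole (219, 20, 15, 15) (array([ 0.5809, -0.2079]), np.float64(15.1)) par (211, 10, 30, 33)
t 9.65 pos [ 0.4172 -0.2397  0.2003] yaw 0.0 -> tool cm [ 11.3  -29.71   5.06] turn 0.0
[[ 0.44175774 -0.24298732  0.012     ]]
```

play_rows(
  moves=[8.5,0.8,0.2,2,0,8.5,0.8,0.2,3,0,8.5,0.8,0.2,3,0,8.5,0,0,3,0,8.5,0,0,3,0,8.5,0,0,3,0,8.5,0,0,1.4,0,8.5,0,0,0.5,0,8.5,0,0,0.5,0,8.5,0,0,0,0,5,0,0,0,0,5,0,0,0,0,5,0,0,0,0,5,0,0,0,0,5,0,0,0,0],
  force=40,
)

```text
t: 11.2
ee_pos: [0.4417, -0.2465, 0.0085]
tool_rot: [3.141, 0.001, 0.003]
contact_force: [-1.3, 2.2, 10.1]
grip_width: 0.0613
grasp_force: 41.0
```

play_rows(
  moves=[5,0,0,-0.5,0,5,0,0,-2,0,5,0,0,-3,0,5,0,0,-3,0,5,0,0,-3,0,5,0,0,-1,0,5,0,0,0,0,5,0,0,0,0],
)

```text
t: 12.0
ee_pos: [0.4405, -0.2458, 0.1314]
tool_rot: [-3.141, -0.0, 0.001]
contact_force: [-0.4, 0.5, -1.6]
grip_width: 0.0613
grasp_force: 43.8
```

```bash
python3 ring.py w4; python3 -c "
from h import *
o=status.get_obs();print(o['grip_width'],o['grasp_force'],o['contact_force'])"
```

```text
brass (199, 191, 114, 109) 8165 (array([ 0.3772, -0.2454]), np.float64(123.3)) (0.378, -0.2456, 124.4, 118.8, 0.1)
brass (195, 11, 37, 42) 1118 (array([ 0.5806, -0.2089]), np.float64(32.0)) (0.5807, -0.2093, 32.5, 30.3, 2.7)
hole (240, 235, 30, 21) (array([ 0.3817, -0.2445]), np.float64(26.8)) par (198, 190, 114, 110)
hole (274, 218, 11, 5) (array([ 0.4096, -0.2688]), np.float64(8.4)) par (198, 190, 114, 110)
hole (226, 209, 17, 7) (array([ 0.4165, -0.224 ]), np.float64(13.6)) par (198, 190, 114, 110)
hole (200, 195, 101, 40) (array([ 0.3937, -0.2373]), np.float64(90.9)) par (198, 190, 114, 110)
hole (219, 22, 5, 16) (array([ 0.5819, -0.2145]), np.float64(10.9)) par (193, 10, 38, 42)
hole (203, 22, 19, 19) (array([ 0.5809, -0.2083]), np.float64(15.2)) par (193, 10, 38, 42)
t 12.05 pos [ 0.4402 -0.2455  0.1308] yaw 0.0 -> tool cm [  8.98 -30.31  -1.89] turn 0.0
0.06116640031957099 43.83672231808305 [-0.22118203  0.56495784 -1.54947137]
```

View pics/w4.png

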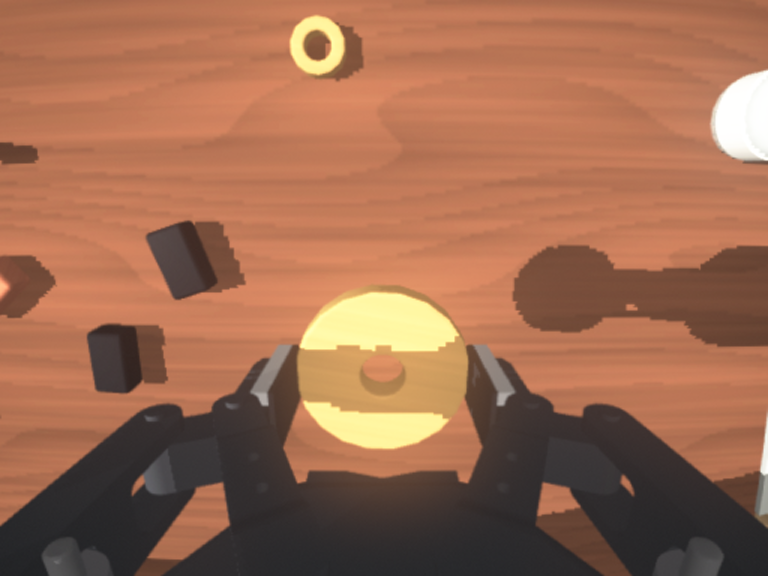

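```bash
cat > held.py <<'E'
from h import *
w=camera("wrist");p,R,y=tool();z=p[2]+.0035
for c in blobs(masks(w)["brass"],2500,20000):
    (cc,d),_=fit(w,c,z);print("d",d,"centre-tcp mm",((cc-p[:2])*1000).round(1))
delta([.531,.0577,.1],0)
E
python3 held.py; python3 -c "
from h import *
w=camera('wrist');p=tool()[0];print(at_z(w,[[383/1.5,371/1.5]],p[2]+.0035)-p)"
```

```text
d 63.5 centre-tcp mm [1.3 0.7]
t 12.1 pos [ 0.4401 -0.2455  0.1306] yaw -0.0 -> tool cm [  9.1  -30.31   3.09] turn -0.0
[[0.00250924 0.00076425 0.0035    ]]
```

play_rows(
  moves=[5,0.3,-3,0,0,5,0.3,-3,0,0,5,0.3,-3,0,0,5,0.3,-3,0,0,5,0.3,-3,0,0,5,0.3,-3,0,0,5,0.3,-3,0,0,5,0.3,-3,0,0,5,0.3,-3,0,0,5,0.3,-3,0,0,5,0,0,0,0,5,0,0,0,0],
)

```text
t: 13.35
ee_pos: [0.4704, 0.0542, 0.1311]
tool_rot: [3.141, 0.003, -0.003]
contact_force: [0.3, 0.1, -0.8]
grip_width: 0.0614
grasp_force: 43.9
```

```bash
python3 held.py; python3 - <<'E'
from h import *
w=camera("wrist");save(w,"w5",(180,80,200,120),4)
report(w,(("green",.01),),1000,9000)
print(tool()[0]);report(w,(("white",.074),),50,3000)
print(project(w,[[.5305,.057,.074],[.5305,.057,.01]]))
E
```

```text
d 63.2 centre-tcp mm [1.4 1.2]
t 13.4 pos [0.4704 0.0536 0.1313] yaw 0.1 -> tool cm [ 6.06 -0.41  3.12] turn 0.1
green (215, 88, 74, 76) 3529 (array([0.5309, 0.0574]), np.float64(68.1)) (0.531, 0.0578, 67.7, 67.0, -1.6)
[0.47059338 0.05319052 0.13144409]
white (126, 206, 43, 46) 445 (array([0.4604, 0.133 ]), np.float64(39.2)) (0.457, 0.1383, 44.7, 8.6, 39.9)
white (242, 122, 16, 17) 173 (array([0.531 , 0.0584]), np.float64(10.6)) (0.5307, 0.0587, 10.2, 10.2, -45.3)
white (186, 0, 38, 35) 931 (array([0.6051, 0.087 ]), np.float64(24.3)) (0.6018, 0.0866, 23.6, 19.9, 89.2)
[[251.39776757 130.81133133]
 [252.21750885 127.14335145]]
```

View pics/w5.png

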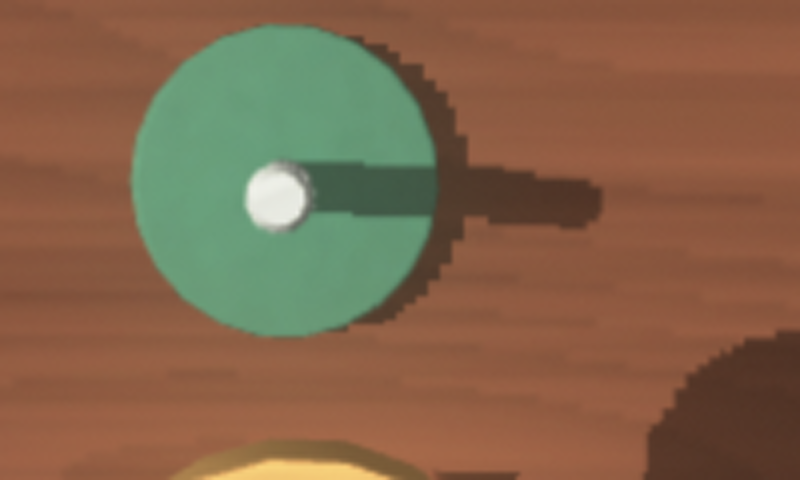

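The view (4x crop) has the arbor tip at crop (278,196), directly above the base, so the stand reads at (0.531, 0.058). I'll align the held collar relative to that.

play_rows(
  moves=[5,2,-0.12,0,0,5,2,-0.12,0,0,5,1.9,-0.12,0,0,5,0,0,1,0,5,0,0,1,0,5,0,0,1,0,5,0,0,0,0,5,0,0,0,0,5,0,0,0,0],
)

```text
t: 14.35
ee_pos: [0.5298, 0.0575, 0.1022]
tool_rot: [-3.141, -0.0, -0.0]
contact_force: [1.1, -0.5, -1.1]
grip_width: 0.0611
grasp_force: 43.9
```

play_rows(
  moves=[5,0,0.06,0.5,0,5,0,0,0.5,0,5,0,0,0.5,0,5,0,0,0.5,0,5,0,0,0.5,0,5,0,0,0.5,0,5,0,0,0.5,0],
)

```text
t: 15.05
ee_pos: [0.53, 0.0569, 0.0665]
tool_rot: [-3.141, -0.0, 0.0]
contact_force: [0.2, -0.1, -0.2]
grip_width: 0.0613
grasp_force: 43.9
```

play_rows(
  moves=[5,0,0,0.8,0,5,0,0,0.8,0,5,0,0,0.8,0,5,0,0,0.8,0,5,0,0,0.6,0,5,0,0,0.4,0,5,0,0,0,0],
)

```text
t: 15.75
ee_pos: [0.5296, 0.0569, 0.0244]
tool_rot: [-3.141, -0.0, 0.002]
contact_force: [0.1, -0.0, -0.7]
grip_width: 0.0613
grasp_force: 43.9
```

play_rows(
  moves=[5,0,0,0.4,0,5,0,0,0,0,7,0,0,0,0,7,0,0,0,0,8.5,0,0,0,0,8.5,0,0,-1,0,8.5,0,0,-3,0,8.5,0,0,-4,0,8.5,0,0,-4,0,8.5,2,3.5,-3,0,8.5,2,3.5,-3,0,8.5,2,3.5,0,0,8.5,2,3.5,0,0,8.5,2,3.5,0,0,8.5,1,1.2,0,0,8.5,0,0,0,0,8.5,0,0,0,0],
)

```text
t: 17.45
ee_pos: [0.6391, -0.1291, 0.2007]
tool_rot: [-3.141, 0.0, 0.002]
contact_force: [-0.9, 1.0, -0.8]
grip_width: 0.0851
grasp_force: 0.0
```

```bash
python3 ring.py w6
```

```text
brass (93, 235, 45, 42) 1053 (array([0.5287, 0.0629]), np.float64(61.7)) (0.5298, 0.0644, 66.1, 52.3, -46.2)
brass (305, 206, 25, 24) 452 (array([ 0.5839, -0.2074]), np.float64(32.9)) (0.584, -0.2076, 31.6, 31.5, 90.0)
brass (240, 125, 40, 40) 1211 (array([ 0.6765, -0.1333]), np.float64(47.2)) (0.6761, -0.1334, 46.4, 45.9, -90.0)
hole (310, 212, 12, 11) (array([ 0.5851, -0.2057]), np.float64(14.1)) par (304, 205, 25, 24)
hole (251, 137, 15, 14) (array([ 0.6777, -0.1318]), np.float64(16.3)) par (239, 124, 40, 40)
t 17.5 pos [ 0.6388 -0.1285  0.2007] yaw 0.0 -> tool cm [-10.86 -18.6    5.1 ] turn 0.0
```

View pics/w6.png

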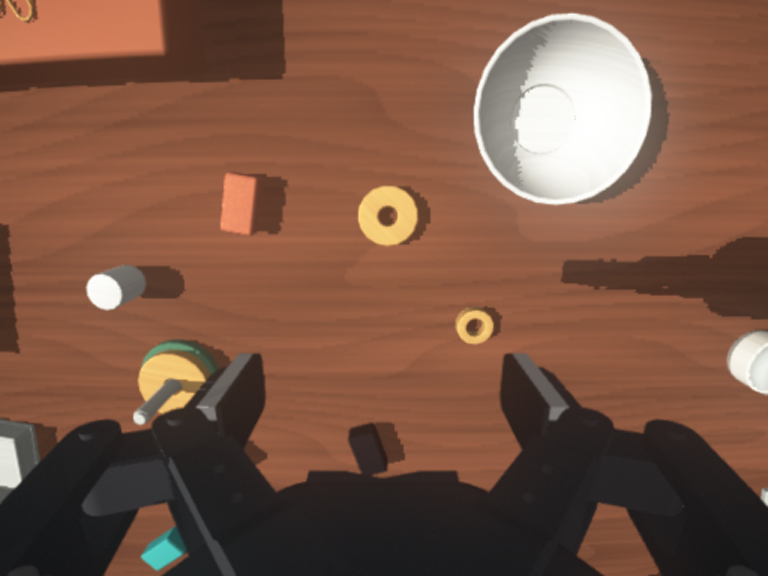

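play_rows(
  moves=[8.5,1.2,0.15,2,0,8.5,1.2,0.14,3,0,8.5,1.3,0.14,3,0,8.5,0,0,3,0,8.5,0,0,3,0,8.5,0,0,2.5,0,8.5,0,0,1.5,0,8.5,0,0,0.5,0,8.5,0,0,0.5,0,8.5,0,0,0,0,3.5,0,0,0,0,3.5,0,0,0,0,3.5,0,0,0,0,3.5,0,0,0,0,3.5,0,0,0,0,3.5,0,0,0,0],
)

```text
t: 19.1
ee_pos: [0.6775, -0.1344, 0.0122]
tool_rot: [3.141, 0.0, 0.002]
contact_force: [-2.1, 1.2, 5.9]
grip_width: 0.0457
grasp_force: 39.8
```

play_rows(
  moves=[3.5,0,0,-0.5,0,3.5,0,0,-2,0,3.5,0,0,-3,0,3.5,0,0,-3,0,3.5,0,0,-3.5,0,3.5,-2.96,-2.7,0,0,3.5,-2.96,-2.7,0,0,3.5,-2.96,-2.7,0,0,3.5,-2.96,-2.7,0,0,3.5,-2.96,-2.7,0,0,3.5,-2.96,-2.7,0,0,3.5,-2.96,-2.7,0,0,3.5,0,0,0,0,3.5,0,0,0,0,3.5,0,0,0,0],
)

```text
t: 20.6
ee_pos: [0.4711, 0.0545, 0.1313]
tool_rot: [3.141, 0.0, 0.003]
contact_force: [-0.1, -0.2, -1.3]
grip_width: 0.0451
grasp_force: 41.1
```

```bash
cat > align.py <<'E'
from h import *
import sys
dz=float(sys.argv[1])   # held top above TCP
w=camera("wrist");p,R,y=tool();M=masks(w)
for c in blobs(M["brass"],600,20000):
    for z in (p[2]+dz,.022,.034): print("brass",cv2.boundingRect(c),"z",round(z,3),*fit(w,c,z)[0],"-tcp",((fit(w,c,z)[0][0]-p[:2])*1000).round(1))
for c in blobs(M["white"],60,600):
    (cc,d),_=fit(w,c,.074)
    if 8<d<14: print("tip",cc,d,"tip-tcp mm",((cc-p[:2])*1000).round(1))
print(p)
E
python3 align.py 0
```

```text
brass (215, 203, 82, 82) z 0.131 [0.4727 0.0551] 47.7 -tcp [1.5 0.8]
brass (215, 203, 82, 82) z 0.022 [0.4173 0.0547] 86.8 -tcp [-53.9   0.4]
brass (215, 203, 82, 82) z 0.034 [0.4234 0.0548] 82.5 -tcp [-47.8   0.5]
brass (218, 94, 71, 73) z 0.131 [0.5341 0.0564] 34.9 -tcp [62.9  2.1]
brass (218, 94, 71, 73) z 0.022 [0.5289 0.0571] 63.4 -tcp [57.7  2.8]
brass (218, 94, 71, 73) z 0.034 [0.5295 0.057 ] 60.2 -tcp [58.3  2.7]
tip [0.5313 0.058 ] 10.5 tip-tcp mm [60.1  3.7]
[0.47124319 0.05429041 0.13117765]
```

play_rows(
  moves=[3.5,2,-0.1,0,0,3.5,2,-0.1,0,0,3.5,1.86,-0.07,0,0,3.5,0,0,1,0,3.5,0,0,1,0,3.5,0,0,1,0,3.5,0,0,0,0,3.5,0,0,0,0],
)

```text
t: 21.45
ee_pos: [0.527, 0.0576, 0.1001]
tool_rot: [-3.141, -0.0, 0.003]
contact_force: [-0.7, 0.9, -1.5]
grip_width: 0.0453
grasp_force: 41.1
```

play_rows(
  moves=[3.5,0.27,0.05,0,0,3.5,0,0,0,0,3.5,0,0,0.5,0,3.5,0,0,0.5,0],
)

```text
t: 21.85
ee_pos: [0.5312, 0.0571, 0.0907]
tool_rot: [-3.142, -0.0, -0.001]
contact_force: [0.2, -0.7, -1.0]
grip_width: 0.045
grasp_force: 41.1
```

play_rows(
  moves=[3.5,0,0,0,0,3.5,0,0,0,0],
)

```text
t: 22.05
ee_pos: [0.5306, 0.0571, 0.0904]
tool_rot: [-3.141, -0.0, 0.001]
contact_force: [-0.2, 0.4, -1.3]
grip_width: 0.0454
grasp_force: 41.1
```

```bash
python3 -c "
from h import *
print(tool()[0]);camera('top');print(tool()[0])"
```

```text
[0.53061176 0.057136   0.09043234]
[0.53081455 0.05712512 0.09059787]
```

Shift x by −0.9 mm and thread on.

play_rows(
  moves=[3.5,-0.09,0,0.3,0,3.5,0,0,0.5,0,3.5,0,0,0.5,0,3.5,0,0,0.5,0,3.5,0,0,0.5,0,3.5,0,0,0.5,0],
)

```text
t: 22.7
ee_pos: [0.5299, 0.0571, 0.0622]
tool_rot: [-3.142, -0.0, 0.0]
contact_force: [0.1, -0.0, -0.6]
grip_width: 0.0452
grasp_force: 41.1
```

play_rows(
  moves=[3.5,0,0,0.8,0,3.5,0,0,0.8,0,3.5,0,0,0.6,0,3.5,0,0,0.2,0,3.5,0,0,0,0,5.5,0,0,0,0,6.5,0,0,0,0,7.5,0,0,0,0,8.5,0,0,-1,0,8.5,0,0,-3,0,8.5,0,0,-4,0,8.5,0,0,-4,0,8.5,0.2,4,-3,0,8.5,0.3,4,-1,0,8.5,0.2,4,0,0,8.5,0.3,4,0,0,8.5,0.2,4,0,0,8.5,0.3,4,0,0,8.5,0,2.4,0,0,8.5,0,0,0,0],
)

```text
t: 24.7
ee_pos: [0.5453, -0.2104, 0.1996]
tool_rot: [3.14, -0.005, 0.002]
contact_force: [0.4, -0.2, 0.4]
grip_width: 0.085
grasp_force: 0.0
```

play_rows(
  moves=[8.5,0,0,0,0],
)

```text
t: 24.8
ee_pos: [0.5448, -0.2069, 0.1992]
tool_rot: [-3.141, 0.002, -0.0]
contact_force: [0.8, -0.5, -0.2]
grip_width: 0.0851
grasp_force: 0.0
```

```bash
python3 ring.py
```

```text
brass (24, 165, 50, 50) 1479 (array([0.5261, 0.0598]), np.float64(69.5)) (0.5265, 0.0588, 67.3, 67.0, -9.4)
brass (244, 132, 27, 27) 497 (array([ 0.582 , -0.2085]), np.float64(31.3)) (0.5818, -0.2085, 30.8, 30.5, 90.0)
hole (32, 199, 10, 8) (array([0.5102, 0.0788]), np.float64(11.1)) par (18, 164, 55, 50)
hole (249, 137, 15, 15) (array([ 0.5832, -0.2074]), np.float64(16.3)) par (243, 131, 27, 27)
t 24.85 pos [ 0.5447 -0.2061  0.199 ] yaw -0.0 -> tool cm [ -1.48 -26.36   4.92] turn -0.0
```

play_rows(
  moves=[8.5,1.2,0.1,2,0,8.5,1.3,0.1,3,0,8.5,1.2,0,3,0,8.5,0,0,3,0,8.5,0,0,3,0,8.5,0,0,2.2,0,8.5,0,0,1.5,0,8.5,0,0,0.5,0,6,0,0,0.5,0,5,0,0,0,0,2,0,0,0,0,2,0,0,0,0,2,0,0,0,0,2,0,0,0,0,2,0,0,0,0,2,0,0,0,0],
)

```text
t: 26.45
ee_pos: [0.5828, -0.2093, 0.013]
tool_rot: [3.141, -0.0, 0.003]
contact_force: [-1.1, 0.2, 5.8]
grip_width: 0.0292
grasp_force: 39.2
```

play_rows(
  moves=[2,0,0,-0.5,0,2,0,0,-2,0,2,0,0,-3,0,2,0,0,-3,0,2,0,0,-3.5,0,2,-1.25,-2.93,0,0,2,-1.25,-2.93,0,0,2,-1.25,-2.93,0,0,2,-1.25,-2.93,0,0,2,-1.25,-2.93,0,0,2,-1.25,-2.93,0,0,2,-1.25,-2.93,0,0,2,-1.25,-2.93,0,0,2,-1.25,-2.93,0,0,2,0,0,0,0,2,0,0,0,0,2,0,0,0,0,2,0,0,0,0],
)

```text
t: 28.25
ee_pos: [0.4703, 0.054, 0.1319]
tool_rot: [3.141, -0.002, 0.001]
contact_force: [-0.1, -0.2, 0.5]
grip_width: 0.0291
grasp_force: 39.6
```

```bash
python3 align.py -0.001;python3 -c "
from h import *
save(camera('wrist'),'w7',scale=1.5)"
```

```text
brass (230, 215, 52, 57) z 0.131 [0.4723 0.0547] 32.1 -tcp [2.1 0.7]
brass (230, 215, 52, 57) z 0.022 [0.4175 0.0544] 58.2 -tcp [-52.7   0.4]
brass (230, 215, 52, 57) z 0.034 [0.4236 0.0545] 55.3 -tcp [-46.6   0.5]
brass (217, 93, 71, 73) z 0.131 [0.5338 0.0562] 34.9 -tcp [63.6  2.2]
brass (217, 93, 71, 73) z 0.022 [0.5289 0.0572] 63.1 -tcp [58.7  3.2]
brass (217, 93, 71, 73) z 0.034 [0.5294 0.0571] 60.0 -tcp [59.2  3.1]
tip [0.5311 0.058 ] 10.7 tip-tcp mm [60.9  4. ]
[0.47018777 0.05398823 0.13182024]
```

View pics/w7.png

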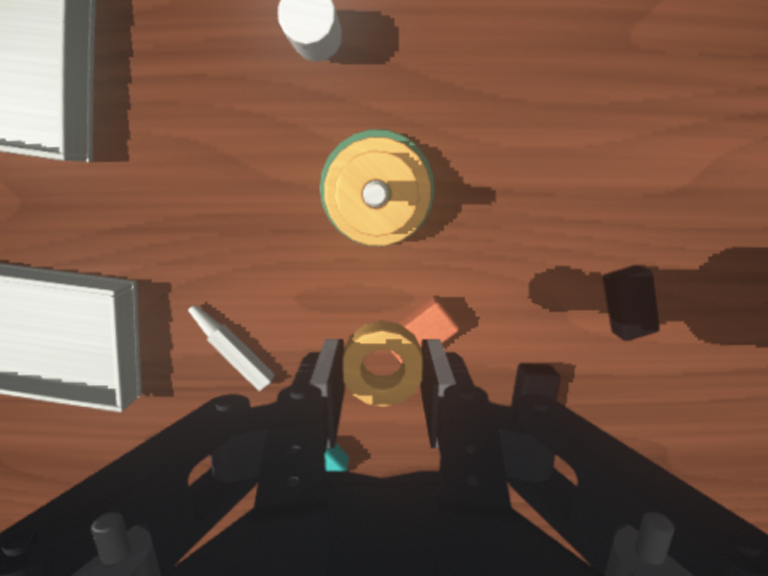

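The 64 and 48 collars are stacked flat and concentric at (376,190), and the 32 is held level at (384,366). Aligning it now.

play_rows(
  moves=[2,2,-0.1,0,0,2,2,-0.1,0,0,2,1.93,-0.11,0,0,2,0,0,1,0,2,0,0,1,0,2,0,0,1,0,2,0,0,0,0,2,0,0,0,0,2,0,0,0,0,2,0,0,0,0],
)

```text
t: 29.35
ee_pos: [0.529, 0.058, 0.1021]
tool_rot: [-3.142, -0.0, -0.001]
contact_force: [1.1, 0.1, 0.4]
grip_width: 0.029
grasp_force: 39.6
```

play_rows(
  moves=[2,0.05,0.08,0.3,0,2,0,0,0.5,0,2,0,0,0.5,0,2,0,0,0.5,0,2,0,0,0.5,0,2,0,0,0.5,0,2,0,0,0.5,0,2,0,0,0.3,0],
)

```text
t: 30.15
ee_pos: [0.5293, 0.0571, 0.0652]
tool_rot: [-3.141, -0.0, 0.0]
contact_force: [-0.1, -0.3, -0.5]
grip_width: 0.0291
grasp_force: 39.6
```

play_rows(
  moves=[2,0,0,0.6,0,2,0,0,0.6,0,2,0,0,0.3,0,2,0,0,0,0,4,0,0,0,0,5,0,0,0,0,6.5,0,0,0,0,8.5,0,0,-1,0,8.5,0,0,-3,0,8.5,0,0,-4,0,8.5,0,0,-4,0,8.5,2,-1,-3,0,8.5,2,-1.2,0,0,8.5,1,-1.2,0,0,8.5,0,0,0,0,8.5,0,0,0,0,8.5,0,0,0,0],
)

```text
t: 31.85
ee_pos: [0.5776, 0.0908, 0.1997]
tool_rot: [3.141, 0.0, -0.005]
contact_force: [-0.3, -0.1, -0.4]
grip_width: 0.0852
grasp_force: 0.0
```

```bash
python3 - <<'E'
from h import *
w=camera("wrist");save(w,"w8",scale=1.5);p=tool()[0];print(p)
report(w,(("white",.036),),300,1500)
t=camera("top");print([fit(t,c,.0)[0] for c in blobs(masks(t)["brass"],40,900)])
E
```

```text
[0.57783914 0.0907481  0.19982742]
white (241, 128, 27, 27) 537 (array([0.6207, 0.0929]), np.float64(29.0)) (0.6208, 0.0927, 28.4, 28.0, -90.0)
[(array([ 0.1859, -0.5945]), np.float64(72.3)), (array([ 0.1936, -0.6242]), np.float64(70.1)), (array([ 0.1992, -0.6512]), np.float64(72.0)), (array([0.2641, 0.5915]), np.float64(56.9)), (array([0.5276, 0.0574]), np.float64(71.7))]
```

View pics/w8.png

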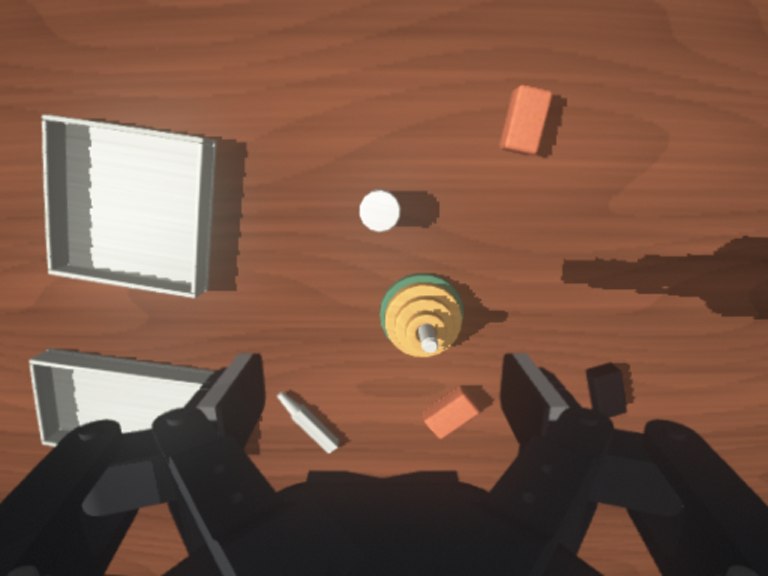

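play_rows(
  moves=[8.5,1.4,-0.1,2,0,8.5,1.4,-0.1,3,0,8.5,1.45,0,3,0,8.5,0,0,3,0,8.5,0,0,3,0,8.5,0,0,2.6,0,8.5,0,0,1.5,0,8.5,0,0,0.5,0,5,0,0,0,0,5,0,0,0,0,2,0,0,0,0,2,0,0,0,0,2,0,0,0,0,2,0,0,0,0,2,0,0,0,0,2,0,0,0,0],
)

```text
t: 33.55
ee_pos: [0.6228, 0.0932, 0.0161]
tool_rot: [-3.141, -0.0, -0.003]
contact_force: [-0.3, 0.0, 6.0]
grip_width: 0.0293
grasp_force: 39.3
```

play_rows(
  moves=[2,0,0,-0.5,0,2,0,0,-2,0,2,0,0,-3,0,2,0,0,-3,0,2,0,0,-3,0,2,-2.5,0.65,0,0,2,-2.5,0.65,0,0,2,-2.5,0.65,0,0,2,-2.5,0.65,0,0,2,-2.5,0.65,0,0,2,-2.5,0.65,0,0,2,0,0,0,0,2,0,0,0,0,2,0,0,0,0,2,0,0,0,0],
)

```text
t: 35.05
ee_pos: [0.4732, 0.0543, 0.13]
tool_rot: [-3.141, -0.001, -0.002]
contact_force: [-0.6, 0.5, -0.9]
grip_width: 0.0291
grasp_force: 39.6
```

```bash
python3 align.py 0; python3 - <<'E'
from h import *
w=camera("wrist");p=tool()[0];print(p)
for c in blobs(masks(w)["white"],800,6000):
    print(cv2.boundingRect(c),fit(w,c,p[2]+.02)[0],(fit(w,c,p[2]+.02)[0][0]-p[:2])*1000)
E
```

```text
brass (217, 96, 72, 73) z 0.13 [0.5351 0.0564] 34.9 -tcp [62.2  2.2]
brass (217, 96, 72, 73) z 0.022 [0.529  0.0572] 63.2 -tcp [56.1  3. ]
brass (217, 96, 72, 73) z 0.034 [0.5297 0.0571] 60.0 -tcp [56.8  2.9]
tip [0.5313 0.058 ] 10.8 tip-tcp mm [58.4  3.8]
[0.47293906 0.05424568 0.12983971]
[0.47268959 0.05422963 0.12974126]
(0, 188, 81, 90) (array([0.4903, 0.1594]), np.float64(53.8)) [ 17.61041019 105.17036749]
(0, 0, 44, 111) (array([0.5685, 0.1497]), np.float64(45.1)) [95.81041019 95.47036749]
```

```bash
python3 - <<'E'
from h import *
w=camera("wrist");p=tool()[0];print(p)
save(w,"w9",(180,150,150,150),4)
h=cv2.cvtColor(w["image"],cv2.COLOR_RGB2HSV);m=(h[...,1]<60)&(h[...,2]>90)
m[:, :215]=0;m[:,300:]=0;m[:190]=0
for c in blobs(m,300,6000):
    print(cv2.boundingRect(c),fit(w,c,p[2]+.02)[0],(fit(w,c,p[2]+.02)[0][0]-p[:2])*1000)
E
```

```text
[0.47244599 0.05421859 0.12966709]
(227, 217, 59, 79) (array([0.4781, 0.0556]), np.float64(37.0)) [5.65401293 1.38140738]
```

View pics/w9.png

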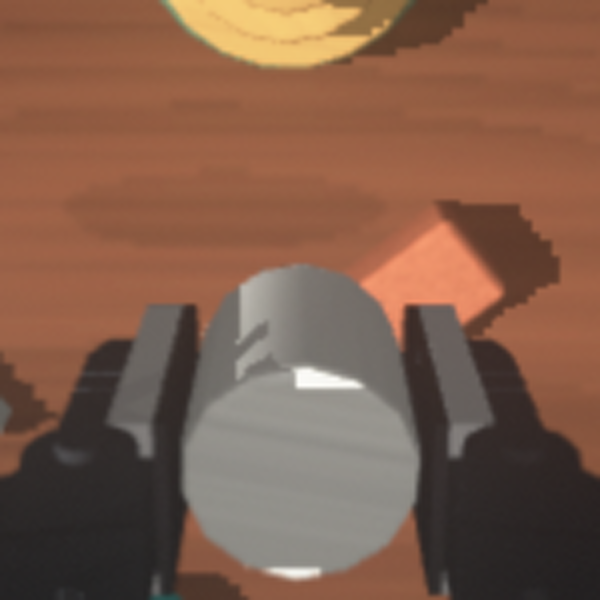

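The held cap's top disc is centred at crop (301,471) and sits level between the pads.

```bash
python3 - <<'E'
from h import *
w=camera("wrist");p=tool()[0];print(p,(at_z(w,[[255.3,267.8],[225.8,267.8],[285,267.8],[255.3,241.5],[255.3,295]],p[2]+.02)-p)*1000)
E
```

```text
[0.47229691 0.0541911  0.12964036] [[  0.40848722   0.80146911  20.        ]
 [  0.36855549  14.89302625  20.        ]
 [  0.39231795 -13.38553251  20.        ]
 [ 14.22969951   0.82020536  20.        ]
 [-14.94839777   0.78027778  20.        ]]
```

play_rows(
  moves=[2,2,-0.1,0,0,2,2,-0.1,0,0,2,1.84,-0.09,0,0,2,0,0,0.5,0,2,0,0,0.5,0,2,0,0,0.5,0,2,0,0,0.5,0,2,0,0,0,0,2,0,0,0,0,2,0,0,0,0],
)

```text
t: 36.25
ee_pos: [0.5302, 0.057, 0.1099]
tool_rot: [-3.141, -0.0, -0.0]
contact_force: [0.3, 0.7, -0.4]
grip_width: 0.0292
grasp_force: 39.6
```

play_rows(
  moves=[2,0.03,0,0.5,0,2,0,0,0.5,0,2,0,0,0.4,0,2,0,0,0.4,0,2,0,0,0.4,0,2,0,0,0.4,0,2,0,0,0.4,0,2,0,0,0.4,0],
)

```text
t: 37.05
ee_pos: [0.5317, 0.0571, 0.0757]
tool_rot: [-3.141, 0.0, -0.003]
contact_force: [2.8, -0.2, 2.0]
grip_width: 0.0292
grasp_force: 39.9
```

play_rows(
  moves=[2,-0.05,0,0.4,0,2,0,0,0.4,0,2,0,0,0.3,0,2,0,0,0.1,0,2,0,0,0,0],
)

```text
t: 37.55
ee_pos: [0.5317, 0.0571, 0.0638]
tool_rot: [-3.141, 0.0, -0.005]
contact_force: [6.1, 1.1, -1.0]
grip_width: 0.0293
grasp_force: 39.9
```

play_rows(
  moves=[4,0,0,0,0,5,0,0,0,0,7,0,0,0,0,8.5,0,0,-1,0,8.5,0,0,-3,0,8.5,0,0,-4,0,8.5,0,0,-4,0,8.5,-3,-1,-2,0,8.5,-3,-1,-1,0,8.5,-3,-1,0,0,8.5,-3,-1,0,0,8.5,-1,-0.3,0,0,8.5,0,0,0,0,8.5,0,0,0,0,8.5,0,0,0,0],
)

```text
t: 39.05
ee_pos: [0.4018, 0.0997, 0.2141]
tool_rot: [3.142, -0.0, 0.002]
contact_force: [-0.3, -0.7, -0.0]
grip_width: 0.0851
grasp_force: 0.0
```

```bash
python3 - <<'E'
from h import *
w=camera("wrist");save(w,"w10",scale=1.5);p=tool()[0];print(p)
report(w,(("bar",.02),("white",.012)),150,3000);print("cap");report(w,(("white",.082),),300,1500)
t=camera("top")
print("tray tri")
for q in ("square_tray","long_tray"):
    print(q,[(round(r["score"],2),r["rect"]) for r in models.spot_in(q,w)][:2],[(round(r["score"],2),r["rect"]) for r in models.spot_in(q,t)][:2])
E
```

```text
[0.40154106 0.0997263  0.21387968]
bar (294, 129, 40, 36) 690 (array([0.4369, 0.0304]), np.float64(44.5)) (0.4367, 0.0299, 43.9, 24.6, -50.2)
white (186, 133, 43, 48) 427 (array([0.4203, 0.165 ]), np.float64(61.2)) (0.4237, 0.1608, 73.8, 11.7, 39.8)
white (284, 34, 35, 38) 911 (array([0.5427, 0.0486]), np.float64(39.8)) (0.5445, 0.0487, 41.3, 36.7, -77.2)
white (23, 0, 107, 45) 2981 (array([0.5737, 0.3064]), np.float64(121.7)) (0.5808, 0.3082, 131.0, 46.6, 86.9)
cap
white (186, 133, 43, 48) 427 (array([0.4309, 0.1516]), np.float64(48.5)) (0.4337, 0.1483, 58.4, 9.2, 39.8)
white (284, 34, 35, 38) 911 (array([0.5278, 0.0595]), np.float64(31.5)) (0.5292, 0.0596, 32.7, 29.0, -77.2)
tray tri
square_tray [(0.82, [21.6, 0.0, 117.7, 49.4])] []
long_tray [(0.91, [5.4, 102.9, 150.5, 87.1])] [(0.89, [75.4, 214.2, 70.9, 31.4]), (0.37, [195.5, 186.4, 20.4, 21.7])]
```

View pics/w10.png

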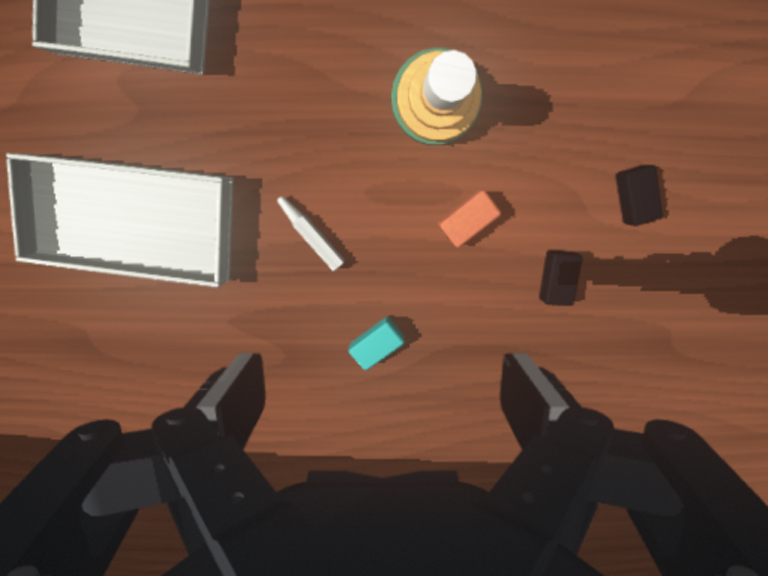

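The capped stack at (440,95) is down and the cap is upright. The candidates for the bar class in this view are:
- **Orange-brown, at (471,219):** this is the bar. The other bar was at (530,120) in the previous view.
- **Turquoise, at (377,343):** look-alike, excluded.
- **Black, at (640,195) and (560,277):** look-alikes, excluded.

I'll confirm in one crop.

```bash
python3 - <<'E'
from h import *
w=camera("wrist");save(w,"w11",(220,100,230,150),3)
c=at_z(w,np.array([[8,155],[232,178],[219,285],[16,260],[34,45],[200,73]])/1.5,.025);print(c.round(3),c[:4].mean(0).round(3))
t=camera("top");c=at_z(t,np.array([[148,210],[217,219],[207,287],[138,277]])/1.5,.025);print(c.round(3),c.mean(0).round(3))
print("bar tri",tri(w,np.array([471,219])/1.5,t,np.array([324.5,348.5])/1.5))
E
```

```text
[[0.49  0.401 0.025]
 [0.468 0.218 0.025]
 [0.382 0.237 0.025]
 [0.404 0.414 0.025]
 [0.57  0.363 0.025]
 [0.544 0.235 0.025]] [0.436 0.317 0.025]
[[0.694 0.345 0.025]
 [0.675 0.219 0.025]
 [0.552 0.237 0.025]
 [0.572 0.363 0.025]] [0.623 0.291 0.025]
bar tri (array([0.43607502, 0.02728019, 0.01183331]), np.float64(0.0022327359437854096))
```

View pics/w11.png

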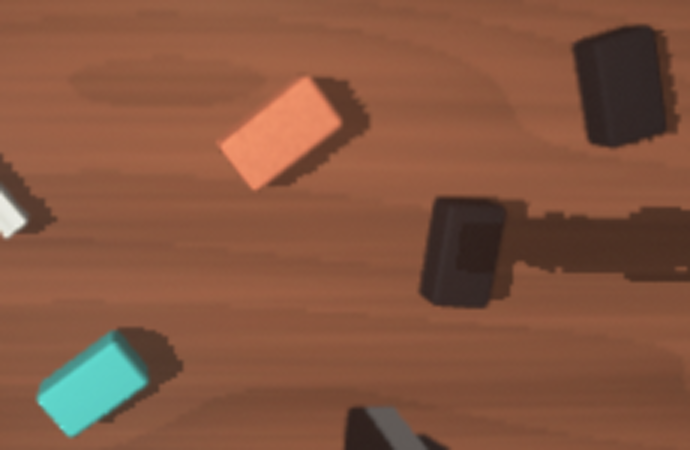

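The crop shows the red-brown bar at (280,133), with turquoise at (93,385) and black at (463,252) and (622,87), so I'm picking the red-brown one.

play_rows(
  moves=[8.5,1.75,3.5,0,0,8.5,1.75,3.5,0,0,5.5,0,0,2,8.4,5.5,0,0,2.5,8.4,5.5,0,0,2.5,8.4,5.5,0,0,2.5,8.4,5.5,0,0,2.5,8.4,5.5,0,0,2,8.2,5.5,0,0,0,0,5.5,0,0,0,0],
)

```text
t: 40.45
ee_pos: [0.4349, 0.03, 0.0738]
tool_rot: [2.847, -1.327, -0.002]
contact_force: [1.1, -0.1, -0.2]
grip_width: 0.0548
grasp_force: 0.0
```

```bash
python3 -c "
from h import *
delta([.4367,.0293,.012],-50.2)"
```

```text
t 40.45 pos [0.4349 0.03   0.0738] yaw -50.0 -> tool cm [ 0.17 -0.09  6.17] turn 0.2
```

play_rows(
  moves=[5.5,0.15,-0.08,2,0,5.5,0,0,2,0,5.5,0,0,1.5,0,5.5,0,0,0.6,0,2,0,0,0,0,1.5,0,0,0,0,1.5,0,0,0,0,1.5,0,0,0,0,1.5,0,0,0,0],
)

```text
t: 41.35
ee_pos: [0.4375, 0.0293, 0.0137]
tool_rot: [-2.845, 1.331, -0.003]
contact_force: [-0.5, 0.3, 7.8]
grip_width: 0.0248
grasp_force: 40.3
```

play_rows(
  moves=[1.5,0,0,-1,0,1.5,0,0,-3,0,1.5,0,0,-4,0,1.5,0,0,-3.5,0,1.5,-1,-3.5,0,0,1.5,-1,-3.5,0,0,1.5,-1,-3.5,0,0,1.5,-1,-3.5,0,0,1.5,-1,-3.5,0,0,1.5,-1,-3.5,0,0,1.5,-1,-3.5,0,0,1.5,-1,-3.5,0,0,1.5,0,0,0,0,1.5,0,0,0,0],
)

```text
t: 42.75
ee_pos: [0.6002, 0.2705, 0.1281]
tool_rot: [2.846, -1.33, -0.0]
contact_force: [-1.2, 0.1, -0.6]
grip_width: 0.0251
grasp_force: 39.6
```

play_rows(
  moves=[1.5,0,0,3,0,1.5,0,0,3,0,1.5,0,0,3,0,1.5,0,0,1.2,0,1.5,0,0,0.5,0,1.5,0,0,0,0,3.5,0,0,0,0,4.5,0,0,0,0,4.5,0,0,0,0,4.5,0,0,-2,0,4.5,0,0,-4,0,6,0,0,-4,-8,8.5,0,0,-4,-8,8.5,0,0,-4,-8,8.5,0,0,0,-8,8.5,0,0,0,-8],
)

```text
t: 44.35
ee_pos: [0.6017, 0.2706, 0.2038]
tool_rot: [-3.128, 0.27, -0.007]
contact_force: [-0.1, 0.6, -0.4]
grip_width: 0.0849
grasp_force: 0.0
```

play_rows(
  moves=[8.5,1.24,3.42,0,0,8.5,1.24,3.42,0,0,8.5,1.24,3.42,0,0,8.5,1.24,3.42,0,0,8.5,1.24,3.42,0,0,8.5,1.24,3.42,0,0,8.5,1.24,3.42,0,0,8.5,1.24,3.42,0,0,8.5,0,0,0,0,8.5,0,0,0,0],
)

```text
t: 45.35
ee_pos: [0.6498, -0.0175, 0.2011]
tool_rot: [-3.128, 0.282, -0.001]
contact_force: [0.2, 0.5, -0.0]
grip_width: 0.085
grasp_force: 0.0
```

```bash
python3 - <<'E'
from h import *
w=camera("wrist");report(w,(("bar",.02),),150,3000);delta([.689,-.016,.012],-10.5)
t=camera("top");report(t,(("bar",.02),),40,300)
E
```

```text
bar (39, 237, 26, 28) 372 (array([0.6004, 0.2716]), np.float64(40.9)) (0.5994, 0.2716, 41.0, 21.6, -50.4)
bar (239, 128, 21, 38) 709 (array([ 0.6863, -0.0147]), np.float64(45.4)) (0.6862, -0.016, 43.0, 23.0, -11.1)
t 45.4 pos [ 0.6496 -0.0165  0.201 ] yaw -10.2 -> tool cm [ 3.87 -0.74 18.9 ] turn 0.3
bar (416, 352, 52, 4) 85 (array([-0.0696, -0.5707]), np.float64(364.0)) (0.1036, -0.5733, 137.4, 7.9, 88.9)
bar (321, 305, 22, 5) 57 (array([ 0.2389, -0.2826]), np.float64(48.0)) (0.2323, -0.2809, 56.4, 10.6, 89.0)
bar (319, 298, 43, 5) 74 (array([ 0.3536, -0.3104]), np.float64(228.1)) (0.2494, -0.3041, 113.3, 8.4, 85.9)
bar (88, 270, 37, 3) 51 (array([0.2073, 0.3257]), np.float64(274.9)) (0.3376, 0.3256, 97.6, 5.4, 89.2)
bar (0, 261, 28, 4) 59 (array([0.3712, 0.5783]), np.float64(63.9)) (0.3638, 0.5776, 74.0, 8.1, 89.3)
bar (355, 254, 72, 6) 198 (array([ 0.1519, -0.4492]), np.float64(453.0)) (0.3656, -0.4438, 192.7, 13.0, -89.9)
bar (283, 222, 33, 5) 85 (array([ 0.5055, -0.1992]), np.float64(119.1)) (0.4563, -0.1981, 86.8, 10.8, 89.1)
bar (30, 188, 35, 5) 56 (array([0.6158, 0.4899]), np
[... 938 characters left out ...]
 -0.2485]), np.float64(382.0)) (0.885, -0.2443, 135.6, 8.5, 89.2)
bar (0, 62, 30, 4) 58 (array([0.8819, 0.5842]), np.float64(97.0)) (0.9137, 0.5834, 81.7, 8.5, 88.8)
bar (334, 55, 92, 6) 283 (array([ 0.6653, -0.4383]), np.float64(539.1)) (0.9135, -0.4311, 253.1, 14.2, 89.3)
bar (40, 45, 98, 6) 199 (array([1.4385, 0.3809]), np.float64(988.7)) (0.9546, 0.377, 271.0, 12.1, 89.8)
bar (182, 44, 24, 4) 41 (array([0.8978, 0.0855]), np.float64(126.1)) (0.9553, 0.0844, 63.9, 8.5, 89.0)
bar (228, 42, 102, 5) 217 (array([ 1.3628, -0.149 ]), np.float64(846.0)) (0.9545, -0.1516, 280.5, 10.5, -90.0)
bar (431, 40, 58, 5) 115 (array([ 0.9502, -0.6517]), np.float64(120.2)) (0.9556, -0.656, 159.7, 11.2, 87.4)
```

play_rows(
  moves=[8.5,1.8,-0.36,2,0,7,1.8,-0.36,3,0.5,5.5,0,0,3,0,5.5,0,0,3,0,5.5,0,0,3,0,5.5,0,0,2.5,0,5.5,0,0,1.5,0,5.5,0,0,0.8,0,1.5,0,0,0,0,1.5,0,0,0,0,1.5,0,0,0,0,1.5,0,0,0,0,1.5,0,0,0,0],
)

```text
t: 46.75
ee_pos: [0.6874, -0.0162, 0.014]
tool_rot: [-3.128, 0.293, -0.003]
contact_force: [-0.6, 0.2, 5.5]
grip_width: 0.0249
grasp_force: 40.5
```

play_rows(
  moves=[1.5,0,0,-1,0,1.5,0,0,-3,0,1.5,0,0,-4,0,1.5,0,0,-3,0,1.5,-1.05,-3.32,0,0,1.5,-1.05,-3.32,0,0,1.5,-1.05,-3.32,0,0,1.5,-1.05,-3.32,0,0,1.5,-1.05,-3.32,0,0,1.5,-1.05,-3.32,0,0,1.5,-1.05,-3.32,0,0,1.5,-1.05,-3.32,0,0,1.5,-1.05,-3.32,0,0,1.5,0,0,0,0,1.5,0,0,0,0],
)

```text
t: 48.25
ee_pos: [0.6486, 0.2958, 0.123]
tool_rot: [3.128, -0.29, 0.0]
contact_force: [0.8, -0.2, -0.4]
grip_width: 0.0251
grasp_force: 39.8
```

play_rows(
  moves=[1.5,0,0,3,0,1.5,0,0,3,0,1.5,0,0,2.5,0,1.5,0,0,1.2,0,1.5,0,0,0.5,0,1.5,0,0,0,0,3.5,0,0,0,0,4.5,0,0,0,0,4.5,0,0,0,0,4.5,0,0,-2,0,4.5,0,0,-4,0,6,0,0,-4,-5.3,8.5,0,0,-4,-5.3,8.5,0,0,-4,0],
)

```text
t: 49.65
ee_pos: [0.6489, 0.2952, 0.2031]
tool_rot: [-3.141, -0.002, -0.001]
contact_force: [0.9, -0.5, 0.3]
grip_width: 0.0844
grasp_force: 0.0
```

play_rows(
  moves=[8.5,-3.2,1.7,0,0,8.5,-3.2,1.7,0,0,8.5,-3.2,1.7,0,0,8.5,-3.2,1.7,0,0,8.5,-3.2,1.7,0,0,8.5,-3.2,1.7,0,0,8.5,-3.2,1.7,0,0,8.5,-3.2,1.7,0,0,8.5,0,0,0,0,8.5,0,0,0,0],
)

```text
t: 50.65
ee_pos: [0.3928, 0.1595, 0.2015]
tool_rot: [-3.141, 0.003, -0.003]
contact_force: [0.8, -0.3, -0.1]
grip_width: 0.085
grasp_force: 0.0
```

```bash
cat > pun.py <<'E'
from h import *
w=camera("wrist")
for c in blobs(masks(w)["white"],150,3000):
    f=fit(w,c,.012)
    if f[1][3]<18:
        P=at_z(w,c.reshape(-1,2).astype(float),.012)[:,:2];m=np.zeros((384,512),np.uint8);cv2.drawContours(m,[c],-1,1,-1)
        v,u=np.nonzero(m);A=at_z(w,np.c_[u,v],.012)[:,:2];print(cv2.boundingRect(c),f[1],"area centroid",A.mean(0).round(4))
report(w,(("bar",.02),),150,3000)
delta([.424,.161,.011],40)
E
python3 pun.py
```

```text
(233, 126, 44, 50) (0.4238, 0.1612, 74.0, 11.6, 39.8) area centroid [0.4217 0.1595]
t 50.7 pos [0.394  0.1598 0.2016] yaw -0.1 -> tool cm [ 2.95 -0.11 19.07] turn -40.1
```

play_rows(
  moves=[8.5,1.05,0.3,1,0,8.5,1.05,0.3,2,0,6,0,0,2.5,-8,5,0,0,2.5,-8,4,0,0,2.5,-8,4,0,0,2.5,-8,4,0,0,2.5,-8,4,0,0,0,0,4,0,0,0,0],
)

```text
t: 51.6
ee_pos: [0.4145, 0.1535, 0.045]
tool_rot: [-2.955, -1.067, 0.002]
contact_force: [0.6, -0.3, 0.5]
grip_width: 0.04
grasp_force: 0.0
```

```bash
python3 -c "
from h import *
delta([.415,.1537,.0125],39.8)"
```

```text
t 51.6 pos [0.4145 0.1535 0.045 ] yaw 39.7 -> tool cm [0.05 0.02 3.25] turn -0.1
```

play_rows(
  moves=[4,0,0,1,0,4,0,0,1.2,0,4,0,0,1,0,0.5,0,0,0,0,0.5,0,0,0,0,0.5,0,0,0,0,0.5,0,0,0,0,0.5,0,0,0,0,0.5,0,0,-1,0,0.5,0,0,-3,0,0.5,0,0,-4,-8.6,0.5,0,0,-3,-8.5,0.5,0,0,0,-8.5,0.5,0,0,0,-8.5,0.5,0,0,0,-8.5,0.5,0,0,0,0],
)

```text
out of range: row 11 has -8.6, outside -8.59 to 8.59
```

play_rows(
  moves=[4,0,0,1,0,4,0,0,1.2,0,4,0,0,1,0,0.5,0,0,0,0,0.5,0,0,0,0,0.5,0,0,0,0,0.5,0,0,0,0,0.5,0,0,0,0,0.5,0,0,-1,0,0.5,0,0,-3,0,0.5,0,0,-4,-8.5,0.5,0,0,-3,-8.5,0.5,0,0,0,-8.5,0.5,0,0,0,-8.5,0.5,0,0,0,-8.5,0.5,0,0,0,0],
)

```text
t: 53.2
ee_pos: [0.4137, 0.1535, 0.1245]
tool_rot: [2.362, 2.071, 0.001]
contact_force: [0.1, -0.2, -1.0]
grip_width: 0.0108
grasp_force: 39.8
```

```bash
python3 -c "
from h import *
delta([.4346,.3056,.022],83);print(status.get_obs()['grip_width'])"
```

```text
t 53.2 pos [0.4137 0.1535 0.1245] yaw 82.5 -> tool cm [15.35  0.07 10.26] turn -0.5
0.010789817566870183
```

play_rows(
  moves=[0.5,3,0,0,0,0.5,3,0,0,0,0.5,3,0,0,0,0.5,3,0,0,0,0.5,3.3,0,0,0,0.5,0,0,3,0,0.5,0,0,3,0,0.5,0,0,2.5,0,0.5,0,0,1.5,0,0.5,0,0,0.5,0,0.5,0,0,0,0,0.5,0,0,0,0],
)

```text
t: 54.4
ee_pos: [0.4344, 0.3054, 0.0194]
tool_rot: [2.366, 2.067, 0.001]
contact_force: [0.4, -0.1, -0.7]
grip_width: 0.0102
grasp_force: 39.8
```

play_rows(
  moves=[2,0,0,0,0,4,0,0,0,0,4,0,0,0,0,4,0,0,-2,0,4,0,0,-4,0,4,0,0,-4,8.25,4,0,0,-4,8.25,4,0,0,-4,8.25,4,0,0,-4,8.25,4,0,0,-2,8.25,4,0,0,0,8.25,4,0,0,0,8.25,4,0,0,0,8.25,4,0,0,0,8.25,4,0,0,0,8.25,4,0,3,0,0,4,0,3,0,0,4,0,4,0,0,4,0,0,0,0,4,0,0,0,0],
)

```text
t: 56.4
ee_pos: [0.4338, 0.2047, 0.2589]
tool_rot: [-3.141, 0.006, -0.0]
contact_force: [0.6, 0.2, 0.2]
grip_width: 0.0398
grasp_force: 0.0
```

```bash
python3 - <<'E'
from h import *
w=camera("wrist");save(w,"w12",scale=1.5);print(tool()[0],tool()[2])
report(w,(("bar",.024),),100,3000)
print("cap");report(w,(("white",.082),),250,1500)
for z in (.022,.034,.046): print([fit(w,c,z)[0] for c in blobs(masks(w)["brass"],150,5000)])
E
```

```text
[0.43394636 0.20541769 0.25895262] -0.15979224166481598
bar (172, 0, 18, 15) 153 (array([0.6376, 0.2971]), np.float64(23.1)) (0.6354, 0.296, 21.4, 15.8, 88.5)
cap
white (365, 80, 37, 27) 752 (array([0.5275, 0.0638]), np.float64(37.1)) (0.5294, 0.0638, 40.8, 27.5, -89.2)
[(array([0.2669, 0.5848]), np.float64(53.9)), (array([0.5282, 0.0589]), np.float64(64.0))]
[(array([0.2746, 0.5725]), np.float64(52.2)), (array([0.5274, 0.0637]), np.float64(62.0))]
[(array([0.2822, 0.5602]), np.float64(50.4)), (array([0.5266, 0.0684]), np.float64(59.9))]
```

View pics/w12.png

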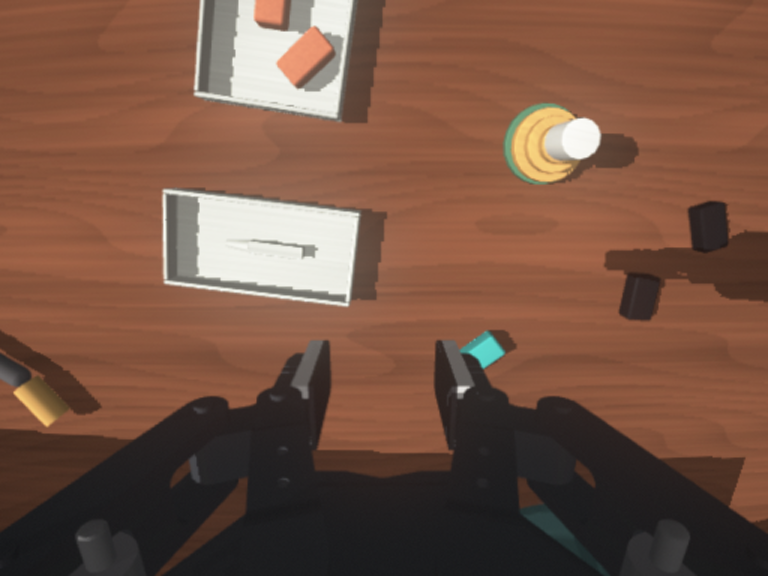

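The final view shows the punch flat in the long tray at (270,248) and both bars in the square tray at (272,10) and (305,57). The stack with its cap is at (560,140). One numeric check of the cap's seat, then hand in.

```bash
python3 - <<'E'
from h import *
w=camera("wrist");t=camera("top")
print(at_z(w,np.array([[579,138]])/1.5,.082))
m=masks(t)["white"];cs=[c for c in blobs(m,20,300) if 185<cv2.boundingRect(c)[0]<215]
for c in cs: print(cv2.boundingRect(c),fit(t,c,.082)[0])
# the wrist rays under seated (.082) and hung-up (.11) hypotheses
print(project(w,[[.5305,.057,.082],[.5305,.057,.110]])*1.5)
r=ticket.job_done();print(r)
E
```

```text
[[0.5309172  0.06143853 0.082     ]]
(198, 366, 7, 7) (array([0.092 , 0.0637]), np.float64(18.2))
(198, 193, 12, 11) (array([0.5278, 0.054 ]), np.float64(29.3))
[[584.79238441 138.7092094 ]
 [604.6143658  135.3517103 ]]
the job is handed in; nothing more can be done
None
```

I handed the job in. The three collars (64, 48 and 32 mm) are stacked on the arbor with the cap seated on top, the punch is in the long tray, and both bars are in the square tray. The bowl, jar and look-alikes were not touched. The handing-in returned no verdict.

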